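# Lock the suction tool into the class robot's tool mount

### The arm

A 7-joint arm with a two-finger parallel gripper is mounted at the origin on the work surface. World frame = base frame: x ahead of the robot, y to its left, z up, the work surface at z = 0. Lengths are in mm, angles in degrees, forces in N, time in s.
With the tool pointing down it reaches from about 350 to 900 mm from the base axis. Payload 19.9 kg.
Tool frame: the origin (TCP) lies midway between the tips of the shut fingers; the grasp point (between the pads) lies 19 mm behind it; z points along the fingers, y is the direction in which the jaws open and shut (so a half turn about z gives the same grasp; the last joint's range is limited). The gripper opens to 85 mm and grips with 20 to 120 N. Pads are 22 mm wide; open, the fingers measure 114 mm over their backs; the gripper's body (76 mm by 85 mm) begins 54 mm behind the grasp point. The pads swing forward as they close: fully open they stand 13 mm farther back than shut.
Start: joints at [64.257, 23.915, -0.59, 92.452, 0.269, 63.638, -3.037], TCP at [247.862, -573.73, 231.26] pointing down, gripper open.
Joint ranges: [-161.28, 161.28], [-22.2, 115.67], [-73.04, 71.86], [3.21, 147.25], [-68.34, 248.33], [10.77, 114.83], [-161.83, 161.83]. Speed limits (degrees/s): [108.29, 108.29, 136.94, 136.94, 172.46, 172.46, 172.46].

### API

Orientations are given as a 3x3 rotation matrix whose columns are the frame's x, y, z axes.
In Python, from workcell import readout, read_camera, workorder gives the robot as it stands. The module is installed in compiled form; this text tells all that it offers.
- The arm moves only by the tool move_arm, never from a script. Its argument "commands" is a list of rows, each a list of 4 numbers: the shift along the world's x, y, z in mm, then the turn about the world's z in degrees. A call has exactly 10 rows; each row shifts and turns the commanded pose from where the row before left it; what a row does not reach is not made up. A row lasts 1/12 s, in which the tool goes at most 41.7 mm and 7.16 degrees, less where a joint would pass 70% of its speed; a pose out of reach is approached as far as the arm can. A call with a gripper value outside its range is refused whole. "claw" is the finger opening in mm, from 0 to 85.4, set as the call begins (left out, the last holds). The fingers move at their own pace and stop on an object; the grip force is fixed at half the most. Time passes only in rows, so rows that do not move let the fingers close, or fill a call up. It gives the time, the measured TCP pose, the force and the opening at its end, in the units of the state.
- readout.get_obs(): the state, without advancing time (a new reading comes with each control period).
- read_camera(name): name is "scene" or "top" or "wrist"; returns a dict with "pixels" (400x640x3 uint8, red, green, blue), "z_map" (400x640 float32, mm along the optical axis (not along the pixel's ray), 0 where there is no reading), "camera_matrix" (3x3 intrinsics, pixels), "dist" ([k1, k2, p1, p2, k3] as OpenCV has them; the pictures are not rectified), "origin" and "orientation" of the camera in the world. Camera axes: x right, y down, z forward; pixel columns grow to the right and rows downward; lengths in mm; the calibration is good to about 2 mm. A picture is of the moment at which its call begins.
- workorder.finish_job(): hands the job in, once; it reports no verdict.
The state is a dict: "clock": time; "qpos": joint angles; "qvel": joint speeds; "tau": joint torques, N m; "tool_pos": TCP position; "orientation": TCP orientation; "ft_force": force on the tool from outside, world axes, zero at the start; "moment": the same for the moment, N m; "gripper_width": finger opening in mm.
Only numpy, scipy, OpenCV 4.12 (cv2) and the standard library are available. Lean on these libraries where they do the work, as an engineer would, in place of code of your own. Each camera call takes 0.05 s, during which the arm holds its last target.

### The job

Lift the suction tool out of its rest by the orange handle, push its bayonet collar up into the socket under the tool mount, feeling for the notches, and swing the handle anticlockwise (seen from above) until the three lugs drop into their pockets and lock. Work gently by feel: never force the tool or lean the arm against the mount (turning against a stop with much over 10 N at the handle overloads the lugs). Let go with the tool hanging locked and level in the mount, and leave everything else on the bench undisturbed.

Things in the scene. Friction and masses are not known exactly. Their poses are not given: they have to be found in the camera images.
- handle (a point): Grip point on the suction tool: centre of its level orange bar handle (18 mm wide, 22 mm tall, spanning 26 to 150 mm out from the tool's axis). Axes are the tool's: z up, the handle points to -x. This point lies 105 mm along -x from the tool's axis, 46 mm above its foot, 32 mm below the underside of the lugs.
- lugs (a point): On the suction tool's axis, level with the underside of its three lugs (5 mm high, 10 mm wide, reaching 29.5 mm from the axis; one points along the handle, the others at 120 degrees). They stick out of a steel collar of radius 19.5 mm; above them a cone nose narrows to radius 12 mm, its top 15 mm above this point. Axes as the handle's.
- socket (a point): Centre of the open underside of the mount's grey head. Misaligned lugs stop under its ring with the lugs point 5 mm below here. Aligned, they rise; a spring plate is met with the lugs point 1.5 mm above here (2 N, then 0.8 N per mm, hard stop after 7 mm). Over 5 mm above (about 5 N) the tool turns over a ledge; in the pockets (2.5 mm deep) it sits 2.5 mm above.
- tool: Suction tool, about 0.25 kg, 93 mm tall, upright; origin on its axis at the foot. Rubber bellows foot (radius 20 mm, 22 mm tall), aluminium body with blue band (radius 26 mm, up to 70 mm), collar and nose above, handle along -x. It stands in the rest 6 mm above the table with about 3 mm of play: lift it straight up 20 mm to clear.
- mount: Fixed tool mount: round head (radius 40 mm, 36 mm tall, underside 190 to 200 mm over the table); the 50 mm square column, 240 mm tall, stands 120 mm along +x and 100 mm along +y. Its brass ring (bore radius 21 mm) gives springily in turning, 8 N m per rad up to 0.15 rad, when lugs meet the end stop past the pockets. Origin 200 mm straight below the socket; z up, mark on -x.
- rest: White plate (100 x 200 x 6 mm), fixed, with two black rings 14 mm tall: the suction tool stands in the one at its origin, the pen tool in the other, 90 mm along its -y; z up.
- pen_tool: Green and white round pen tool, 75 mm tall, radius 24 mm, standing in the rest's other ring; bystander.
- rover: Small grey four-wheeled rover, 150 x 110 x 85 mm; bystander.
- wheel: Black rubber wheel lying flat, radius 30 mm, 22 mm tall; bystander.
- gear: Yellow gear, radius 23 mm, 16 mm tall; bystander.
- motor: Black motor block 60 x 36 x 34 mm; bystander.
- battery: Red battery pack 70 x 45 x 24 mm; bystander.
- driver: Screwdriver lying on the bench; bystander.
- mark (a point): White mark on the front (-x) of the mount's head, 40 mm from the socket axis, 18 mm above its underside. The tool enters with its yaw 0.48 rad less than the mount's, give or take 0.3 rad: the brass ring inside sits turned by that unmeasured amount. Press up a few N and turn until the lugs rise (notches: 0.11 rad play). The pockets are 0.96 rad anticlockwise of the notch, 0.09 rad wide in play.

How it is judged:
By the outcome, as a careful person would: the job done as asked, in the order asked, and still so for the second after the job is handed in, with the robot touching nothing.
It also fails if it takes over 72 s, if anything falls off the work surface, if the arm or the gripper's body presses on something with over 40 N, if the wrist force passes 120 N, or if a joint passes its speed limit or range.

## Working session

There is one attempt and no reset: what is moved stays moved. The work goes in short steps, Python scripts to look and compute and a tool call to move; the robot and the scene stay as the last step left them, time stands still between calls to the robot, and variables do not carry over. Pictures are saved under pics/ and viewed, and the job is handed in when it is done.

Besides the shell and the picture viewer there is one more tool, called after "Request:" as name(argument=value, ...) on one line, values as JSON. move_arm: Moves the arm, as the interface text tells. Its arguments: {"type":"object","properties":{"commands":{"type":"array","items":{"type":"array","items":{"type":"number"}}},"claw":{"type":"number"}},"required":["commands"]}

```bash
mkdir -p pics; cat > h.py <<'E'
import numpy as np, cv2
from workcell import readout, read_camera, workorder
def snap(n,tag):
    c=read_camera(n); np.savez(f'pics/{tag}.npz',**{k:np.array(v) for k,v in c.items()})
    cv2.imwrite(f'pics/{tag}.png',c['pixels'][:,:,::-1]); return c
def load(tag): return dict(np.load(f'pics/{tag}.npz'))
def world(c,u,v,z=None):
    p=cv2.undistortPoints(np.array([[[u,v]]],float),c['camera_matrix'],c['dist'])[0,0]
    d=c['z_map'][int(round(v)),int(round(u))] if z is None else z
    return c['orientation']@(np.array([p[0],p[1],1])*d)+c['origin']
def cloud(c):
    h,w=c['z_map'].shape; uu,vv=np.meshgrid(np.arange(w),np.arange(h))
    p=cv2.undistortPoints(np.stack([uu,vv],-1).reshape(-1,1,2).astype(float),c['camera_matrix'],c['dist']).reshape(h,w,2)
    d=c['z_map'][...,None]; P=np.concatenate([p*d,d],-1)
    return P@c['orientation'].T+c['origin']
def proj(c,P):
    R=c['orientation'].T; r=cv2.Rodrigues(R)[0]
    return cv2.projectPoints(np.array(P,float).reshape(-1,1,3),r,-R@c['origin'],c['camera_matrix'],c['dist'])[0].reshape(-1,2)
E
python3 - <<'E'
from h import *
o=readout.get_obs(); print(o)
for n in ['scene','top','wrist']:
    c=snap(n,n+'0'); print(n,c['origin'],c['orientation'].round(3).tolist(),c['camera_matrix'].tolist(),c['dist'])
E
```

```text
{'clock': 0.0, 'qpos': array([64.25662525, 23.94745032, -0.59141237, 92.48459731,  0.26932016,
       63.63812816, -3.03678269]), 'qvel': array([ 0.00301043,  0.03855971, -0.12828143, -0.00248841, -0.01022017,
       -0.01653784, -0.09824841]), 'tau': array([ 1.03913403e-04, -8.64437985e+01,  6.78516123e-01, -4.34916687e+01,
        1.90411415e-02,  7.34094239e-03,  2.61624211e-05]), 'tool_pos': array([ 247.73908063, -573.43333667,  230.6733947 ]), 'orientation': array([[ 9.17983357e-01,  3.96618522e-01, -5.51425929e-04],
       [ 3.96618896e-01, -9.17982741e-01,  1.06673724e-03],
       [-8.31117373e-05, -1.19795298e-03, -9.99999279e-01]]), 'ft_force': array([-0.19586264,  0.00748043,  0.30099217]), 'moment': array([ 0.02591504, -0.03862693,  0.05184355]), 'gripper_width': 85.44750752209569}
scene [1417.83291751  -54.35418406  869.26319618] [[0.071, 0.642, -0.764], [0.997, -0.045, 0.054], [0.0, -0.766, -0.643]] [[508.50998279929104, 0.0, 322.3092042747597], [0.0, 508.50998279929104, 199.09802849966096], [0.0, 0.0, 1.0]] [0.03844423 0.         0.         0.         0.        ]
top [427.65185253   7.17714283 950.30540191] [[0.027, -0.991, 0.128], [-1.0, -0.025, 0.016], [-0.012, -0.128, -0.992]] [[362.7885825096176, 0.0, 321.77766567817014], [0.0, 362.7885825096176, 199.63825078389794], [0.0, 0.0, 1.0]] [0.01346964 0.         0.         0.         0.        ]
wrist [ 317.46946044 -544.40695661  373.34572194] [[0.398, -0.876, -0.274], [-0.917, -0.38, -0.117], [-0.001, 0.298, -0.955]] [[291.4962851753108, 0.0, 315.893491339513], [0.0, 291.4962851753108, 202.03997512252036], [0.0, 0.0, 1.0]] [-0.04655647  0.          0.          0.          0.        ]
```

View pics/scene0.png

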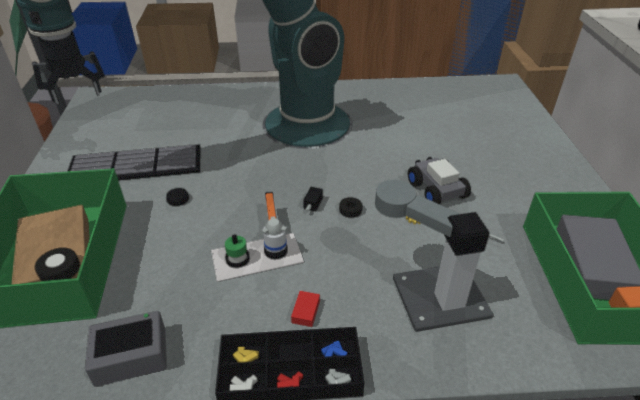

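View pics/top0.png

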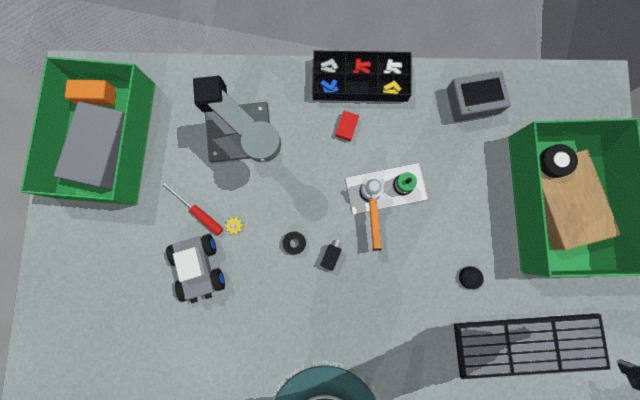

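View pics/wrist0.png

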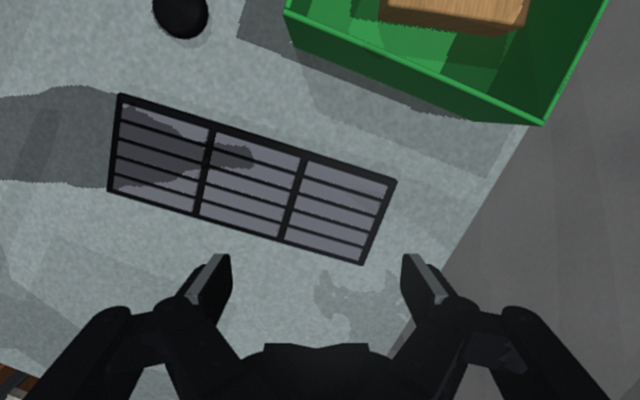

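The scene and top views show the tool with its orange handle (top: nose 373,187, handle tip 378,249), pen tool (405,183), mount head (260,141), column top (209,92). Now I'll measure them.

```bash
python3 - <<'E'
from h import *
for t in ['top0','scene0']:
    c=load(t); W=cloud(c); im=c['pixels'].astype(int); hsv=cv2.cvtColor(c['pixels'],cv2.COLOR_RGB2HSV)
    H,S,V=[hsv[...,i].astype(int) for i in range(3)]
    reg=(abs(W[...,0]-550)<200)&(abs(W[...,1]+100)<120)
    m=(H<18)&(H>5)&(S>150)&(V>100)&reg&(W[...,2]>20)
    P=W[m]; print(t,'orange',len(P),P.mean(0),np.percentile(P[:,2],[10,50,90]))
    top=P[P[:,2]>np.percentile(P[:,2],50)-3]
    mu=top[:,:2].mean(0);u,s,vt=np.linalg.svd(top[:,:2]-mu); d=vt[0]; d=d*np.sign(d[0]); pr=(top[:,:2]-mu)@d
    print(' axis',d,np.degrees(np.arctan2(d[1],d[0])),'mu',mu,'ends',mu+d*pr.min(),mu+d*pr.max(),pr.max()-pr.min())
    # nose top
    r=(W[...,2]>80)&(W[...,2]<125)&reg; Q=W[r]; print(' nose', len(Q),Q[:,2].max() if len(Q) else 0)
    if len(Q):
        q=Q[Q[:,2]>Q[:,2].max()-5]; print('  top',len(q),q.mean(0),(q.min(0)+q.max(0))/2, np.ptp(q,axis=0))
    # mount head
    hd=(W[...,2]>215)&(W[...,2]<245)&(W[...,0]>400)&(W[...,0]<800)&(W[...,1]>50)&(W[...,1]<400)
    P=W[hd]; print(' head',len(P),np.percentile(P,[1,50,99],axis=0).round(1).tolist())
    cv2.imwrite(f'pics/m_{t}.png',(hd*255).astype(np.uint8))
c=load('top0')
for uv in [(260,141),(209,92),(240,120),(225,108),(373,184),(405,180)]: print(uv,world(c,*uv))
c=load('scene0')
for uv in [(393,193),(467,232),(430,212),(400,208),(275,228)]: print(uv,world(c,*uv))
for n in['top0','scene0']:
    im=cv2.imread(f'pics/{n}.png'); 
    a=im[90:260,190:420] if n=='top0' else im[160:340,200:520]
    cv2.imwrite(f'pics/{n}_z.png',cv2.resize(a,None,fx=2.5 if n=='scene0' else 3,fy=2.5 if n=='scene0' else 3,interpolation=cv2.INTER_CUBIC))
E
```

```text
top0 orange 339 [ 484.39645232 -106.30623009   83.89893233] [61.04731111 62.91955914 65.26989203]
 axis [ 0.99830562 -0.05818833] -3.335830252169471 mu [ 483.90598466 -106.31906202] ends [ 421.24935719 -102.66698923] [ 546.17389957 -109.94847788] 125.13657085328975
 nose 283 102.78557134095922
  top 76 [ 574.72453997 -101.82797726   99.27272324] [ 574.67080325 -101.09206168  100.30116502] [26.19686662 26.12039887  4.96881265]
 head 2832 [[605.3, 113.8, 218.9], [683.2, 195.8, 228.2], [772.1, 290.2, 235.5]]
scene0 orange 151 [ 471.31473452 -114.72148143   62.90933939] [60.90111845 62.8752224  64.96669404]
 axis [0.99646105 0.08405579] 4.821731111345984 mu [ 470.82010141 -114.72244351] ends [ 424.41750666 -118.63670248] [ 520.90130245 -110.49787824] 96.82645976497187
 nose 274 101.61282940957358
  top 80 [ 577.95134899 -102.88246705   98.72276695] [ 577.82495986 -103.6541752    99.2226095 ] [29.39706271 28.8897061   4.78043982]
 head 2689 [[611.1, 110.9, 215.6], [703.0, 204.4, 227.3], [780.4, 289.6, 234.8]]
(260, 141) [638.36188179 148.27814406 230.56403088]
(209, 92) [739.33371641 258.52129491 233.79700094]
(240, 120) [684.26091618 193.42138469 223.87263167]
(225, 108) [708.65823514 225.59455222 226.00886996]
(373, 184) [ 578.30796752 -100.01324574   97.85961528]
(405, 180) [ 595.89414755 -182.66535656   65.8902236 ]
(393, 193) [647.17864683 141.50334701 227.58267771]
(467, 232) [773.55236481 252.4768113  233.81819217]
(430, 212) [706.86034614 202.06336683 226.07526296]
(400, 208) [682.26345965 149.86053228 217.99896839]
(275, 228) [ 591.04577916 -100.43476239   95.38957988]
```

View pics/scene0_z.png

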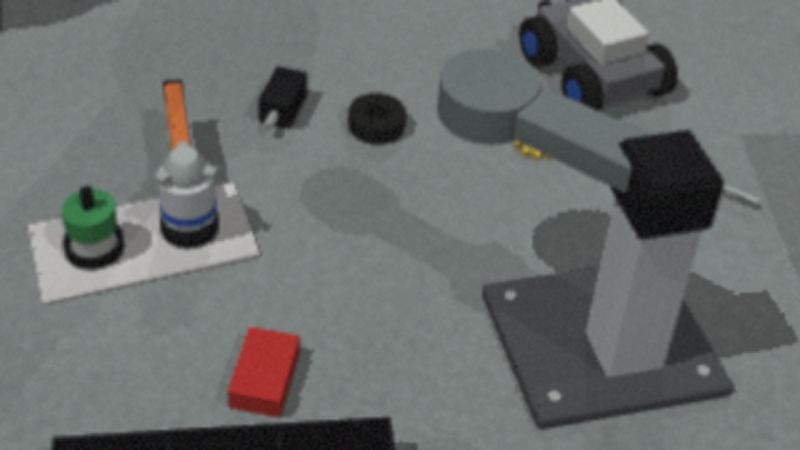

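View pics/top0_z.png

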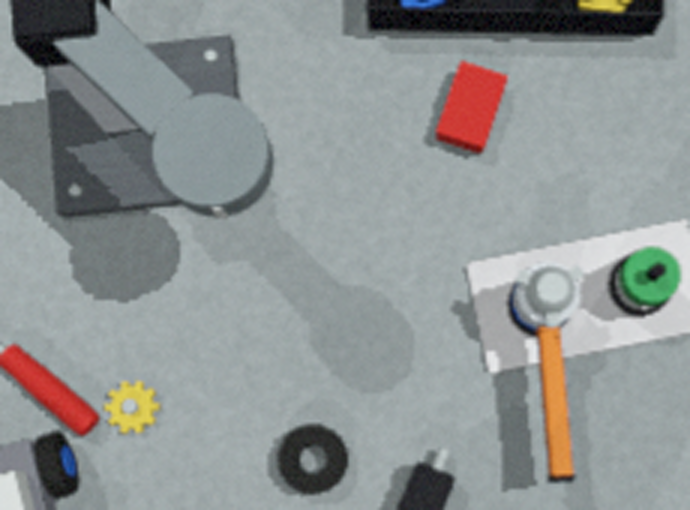

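Request:
move_arm(commands=[[11,23,1,7],[11,23,1,7],[11,23,1,7],[11,23,1,7],[11,23,1,7],[11,23,1,7],[11,23,1,7],[11,23,1,7],[11,23,1,7],[11,23,1,7]], claw=85)

```text
clock: 0.98
tool_pos: [358.1, -342.5, 241.2]
orientation: [[-0.065, 0.998, -0.0], [0.998, 0.065, -0.0], [-0.0, -0.0, -1.0]]
ft_force: [1.4, 0.0, -0.6]
gripper_width: 85.0
```

Request:
move_arm(commands=[[11,23,1,7],[11,23,1,7],[11,23,1,7],[11,23,1,7],[11,23,1,7],[11,23,1,7],[11,23,1,7],[11,23,1,7],[11,23,1,7],[0,0,0,7]])

```text
clock: 1.82
tool_pos: [458.5, -132.4, 250.6]
orientation: [[-0.961, 0.276, 0.001], [0.276, 0.961, 0.001], [-0.001, 0.001, -1.0]]
ft_force: [0.2, 0.8, 0.5]
gripper_width: 85.0
```

Request:
move_arm(commands=[[0,0,0,7],[0,0,0,6],[0,0,0,0],[0,0,0,0],[0,0,0,0],[0,0,0,0],[0,0,0,0],[0,0,0,0],[0,0,0,0],[0,0,0,0]])

```text
clock: 2.65
tool_pos: [456.8, -136.7, 250.3]
orientation: [[-0.998, 0.064, 0.0], [0.064, 0.998, -0.0], [-0.0, -0.0, -1.0]]
ft_force: [-0.6, 0.5, -0.9]
gripper_width: 85.1
```

```bash
python3 - <<'E'
from h import *
o=readout.get_obs(); print({k:o[k].round(2).tolist() for k in ['qpos','tool_pos','orientation','ft_force','moment']},o['clock'])
c=snap('wrist','w1'); print(c['origin'])
E
```

```text
{'qpos': [47.19, 10.06, -37.81, 110.59, 7.0, 61.61, 92.81], 'tool_pos': [456.85, -136.71, 250.26], 'orientation': [[-1.0, 0.06, 0.0], [0.06, 1.0, -0.0], [-0.0, -0.0, -1.0]], 'ft_force': [-0.62, 0.51, -0.85], 'moment': [0.01, 0.02, -0.04]} 2.65
[ 381.13091197 -132.7595873   392.88843924]
```

View pics/w1.png

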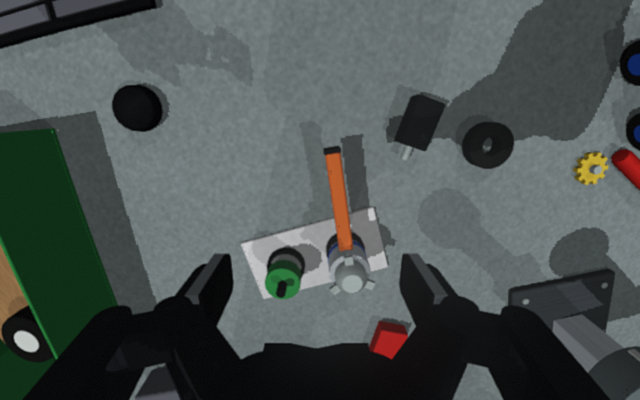

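The wrist view shows the handle from tip (332,150) to the body (343,248), nose (351,284), and pen tool (284,275). I'll fit handle, nose and mount across views.

```bash
cat >> h.py <<'E'
def ray(c,uv):
    p=cv2.undistortPoints(np.array(uv,float).reshape(-1,1,2),c['camera_matrix'],c['dist']).reshape(-1,2)
    d=np.c_[p,np.ones(len(p))]@c['orientation'].T
    return d
def onz(c,uv,z):
    d=ray(c,uv); return c['origin']+d*((z-c['origin'][2])/d[:,2])[:,None]
def omask(c):
    hsv=cv2.cvtColor(c['pixels'],cv2.COLOR_RGB2HSV); H,S,V=[hsv[...,i].astype(int) for i in range(3)]
    m=((H<18)&(H>4)&(S>140)&(V>90)).astype(np.uint8)
    return m
E
python3 - <<'E'
from h import *
box={'top0':(360,190,395,260),'w1':(315,140,365,255),'scene0':(255,185,285,225)}
for t,b in box.items():
    c=load(t); m=omask(c); k=np.zeros_like(m); k[b[1]:b[3],b[0]:b[2]]=1; m&=k
    cl=cv2.morphologyEx(m,cv2.MORPH_OPEN,np.ones((2,2)))
    v,u=np.nonzero(m); 
    for z in (63,52):
        P=onz(c,np.c_[u,v],z)[:,:2]
        (vx,vy,x0,y0)=cv2.fitLine(P.astype(np.float32),cv2.DIST_HUBER,0,.01,.01).ravel()
        if vx<0: vx,vy=-vx,-vy
        pr=(P-[x0,y0])@[vx,vy]; w=(P-[x0,y0])@[-vy,vx]
        print(t,z,len(P),'ang %.2f'%np.degrees(np.arctan2(vy,vx)),'c',x0.round(1),y0.round(1),'y at 470: %.1f'%(y0+(470-x0)*vy/vx),'x ends',(x0+vx*pr.min()).round(1),(x0+vx*pr.max()).round(1),'w',np.ptp(w).round(1))
    d=c['z_map']; W=cloud(c)[m>0]; print('  depth z',np.percentile(W[:,2],[5,50,95]).round(1))
E
python3 - <<'E'
from h import *
im=cv2.imread('pics/w1.png')[130:330,230:430]; cv2.imwrite('pics/w1z.png',cv2.resize(im,None,fx=3,fy=3,interpolation=cv2.INTER_CUBIC))
im=cv2.imread('pics/scene0.png')[205:270,215:300]; cv2.imwrite('pics/s0z.png',cv2.resize(im,None,fx=7,fy=7,interpolation=cv2.INTER_CUBIC))
E
```

```text
top0 63 341 ang 6.07 c 486.3 -109.1 y at 470: -110.8 x ends 427.1 547.4 w 17.6
top0 52 341 ang 6.08 c 487.0 -110.5 y at 470: -112.3 x ends 427.1 548.9 w 17.8
  depth z [60.4 62.9 65.6]
w1 63 1387 ang 5.43 c 484.1 -111.9 y at 470: -113.2 x ends 426.6 547.8 w 17.7
w1 52 1387 ang 5.44 c 487.5 -111.2 y at 470: -112.8 x ends 428.2 553.4 w 18.3
  depth z [61.5 63.  64.2]
scene0 63 159 ang 4.55 c 470.9 -114.8 y at 470: -114.9 x ends 426.7 520.6 w 16.6
scene0 52 159 ang 4.55 c 458.0 -115.6 y at 470: -114.7 x ends 413.1 508.3 w 16.8
  depth z [60.4 62.9 65.4]
```

View pics/w1z.png

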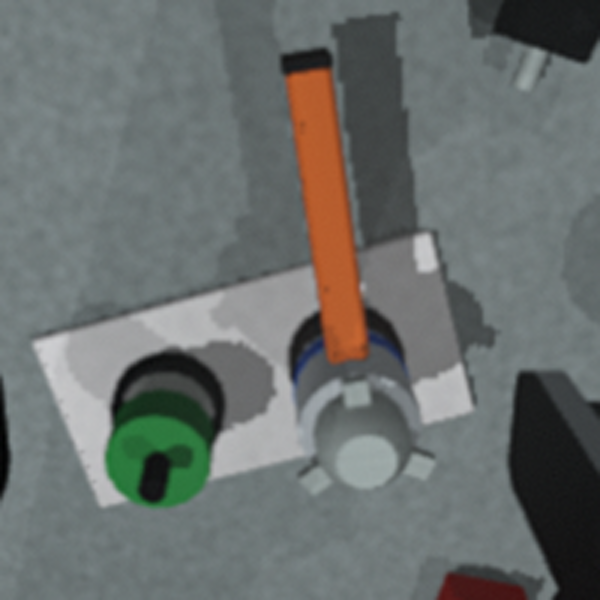

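View pics/s0z.png

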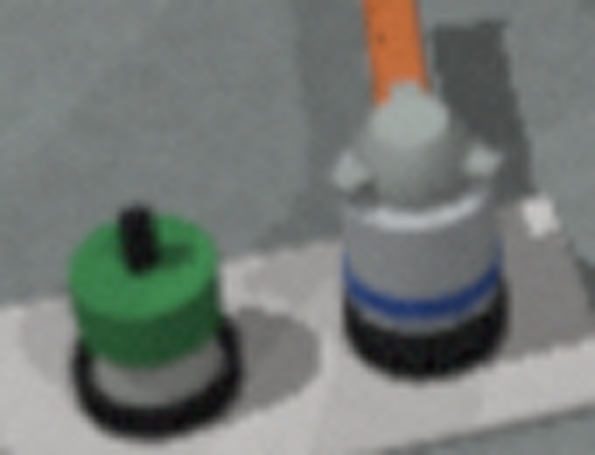

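Both views show the disc-shaped nose top clearly: w1 at (351.7,284), scene at (273.3,222.1), top at (375,185.7). Next come triangulation of the nose and measurement of the mount.

```bash
cat >> h.py <<'E'
def tri(obs):
    A=np.zeros((3,3));b=np.zeros(3)
    for c,uv in obs:
        d=ray(c,uv)[0]; d/=np.linalg.norm(d); M=np.eye(3)-np.outer(d,d); A+=M;b+=M@c['origin']
    X=np.linalg.solve(A,b); return X,[ (proj(c,X)[0]-uv).round(1).tolist() for c,uv in obs]
E
python3 - <<'E'
from h import *
T,S,W=load('top0'),load('scene0'),load('w1')
n=[(T,(375,185.7)),(S,(273.3,222.1)),(W,(351.7,284))]
print(tri(n)); 
for c,uv in n: print(onz(c,uv,99))
# handle black tip
# head: edges on images
for t,b in (('top0',(185,65,300,185)),('scene0',(365,165,500,330))):
    im=cv2.imread(f'pics/{t}.png')[b[1]:b[3],b[0]:b[2]]; cv2.imwrite(f'pics/{t}_h.png',cv2.resize(im,None,fx=5 if t=='top0' else 4,fy=5 if t=='top0' else 4,interpolation=cv2.INTER_CUBIC))
E
```

```text
(array([ 574.46677807, -103.98273962,   98.48519374]), [[-0.3, -0.1], [0.0, -0.1], [-0.7, -0.1]])
[[ 574.13189576 -104.64048163   99.        ]]
[[ 575.40432126 -104.01337234   99.        ]]
[[ 574.29835772 -103.22660417   99.        ]]
```

View pics/top0_h.png

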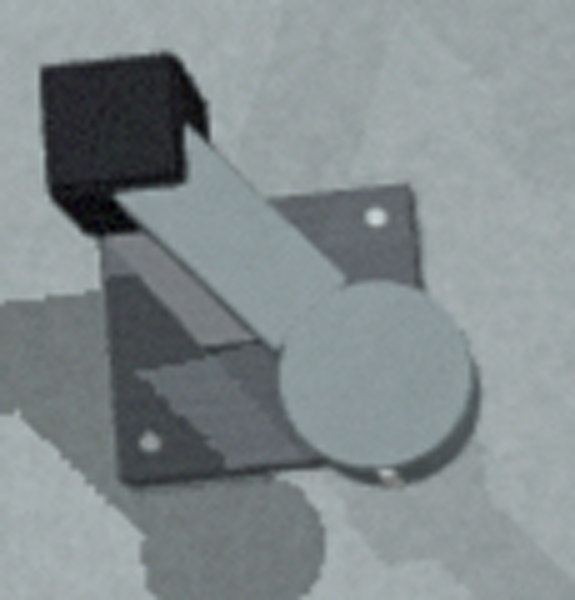

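View pics/scene0_h.png

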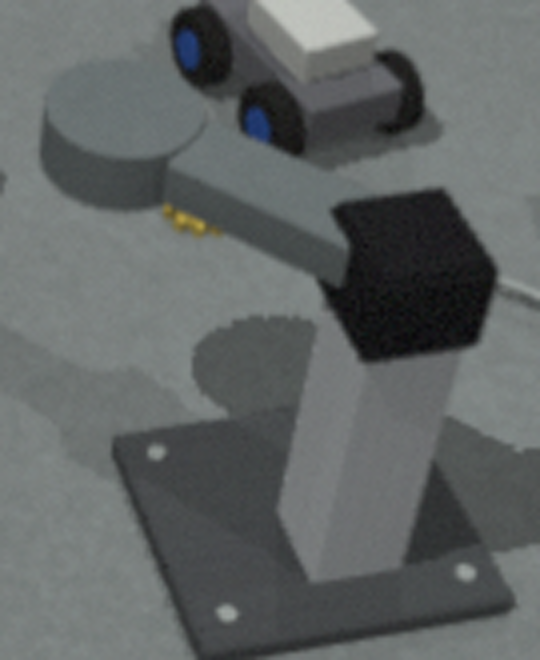

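Request:
move_arm(commands=[[6,31,5,0],[6,31,5,0],[6,31,5,0],[6,31,5,0],[6,31,5,0],[6,31,5,0],[6,31,5,0],[6,31,5,0],[0,20,0,0],[0,0,0,0]])

```text
clock: 3.53
tool_pos: [504.4, 135.9, 290.6]
orientation: [[-0.998, 0.058, 0.0], [0.058, 0.998, 0.002], [-0.0, 0.002, -1.0]]
ft_force: [-0.3, 1.3, -0.5]
gripper_width: 84.8
```

Request:
move_arm(commands=[[0,0,0,0],[0,0,0,0],[0,0,0,0],[0,0,0,0],[0,0,0,0],[0,0,0,0],[0,0,0,0],[0,0,0,0],[0,0,0,0],[0,0,0,0]])

```text
clock: 4.37
tool_pos: [504.9, 131.3, 290.3]
orientation: [[-0.998, 0.063, 0.0], [0.063, 0.998, -0.0], [-0.0, -0.0, -1.0]]
ft_force: [-0.2, -0.4, 0.2]
gripper_width: 85.1
```

```bash
python3 - <<'E'
from h import *
o=readout.get_obs(); print({k:o[k].round(2).tolist() for k in ['qpos','tool_pos','orientation','ft_force','moment']},o['clock'])
c=snap('wrist','w2'); print(c['origin'])
im=cv2.imread('pics/w2.png')[200:400,250:450]
cv2.imwrite('pics/w2z.png',cv2.resize(cv2.imread('pics/w2.png'),None,fx=1.25,fy=1.25))
E
```

```text
{'qpos': [22.4, 14.99, -47.52, 101.74, 11.84, 68.44, 57.83], 'tool_pos': [504.85, 131.26, 290.26], 'orientation': [[-1.0, 0.06, 0.0], [0.06, 1.0, -0.0], [-0.0, -0.0, -1.0]], 'ft_force': [-0.22, -0.43, 0.16], 'moment': [0.0, -0.01, 0.06]} 4.3667
[429.12738401 135.18345796 432.88488697]
```

View pics/w2.png

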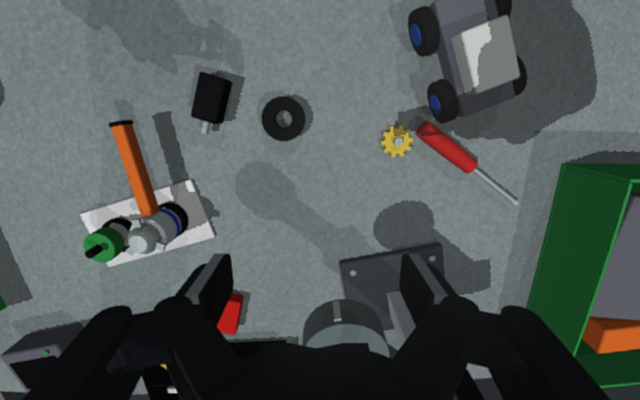

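The wrist view shows the mount head at (345,335), its mark at (338,311), and the base plate; the gripper partly hides the head. I'll zoom in.

```bash
python3 - <<'E'
from h import *
im=cv2.imread('pics/w2.png')[280:370,290:400]; cv2.imwrite('pics/w2h.png',cv2.resize(im,None,fx=7,fy=6.5,interpolation=cv2.INTER_CUBIC))
E
```

```text
(no output)
```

View pics/w2h.png

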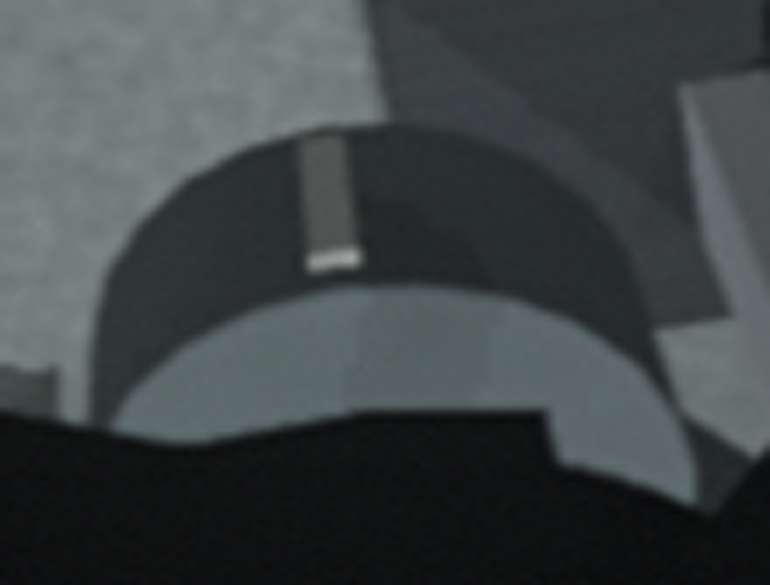

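```bash
cat > fit.py <<'E'
from h import *
from scipy.optimize import least_squares
T,S,W=load('top0'),load('scene0'),load('w2')
def px(a,o,fx,fy): a=np.array(a,float); return np.c_[o[0]+(a[:,0]+.5)/fx-.5,o[1]+(a[:,1]+.5)/fy-.5]
wt=px([(150,375),(200,335),(260,303),(320,288),(400,284),(470,290),(540,312),(600,345),(650,390),(680,430),(695,475)],(290,280),7,6.5)
wb=px([(110,265),(180,185),(250,143),(340,125),(400,125),(480,137),(550,172),(600,212),(635,260)],(290,280),7,6.5)
tt=px([(279,385),(472,375),(376,280),(376,468),(310,442),(445,440),(445,308)],(185,65),5,5)
st=px([(44,118),(125,60),(75,72),(75,147),(125,159),(170,148)],(365,165),4,4)
def rr(c,p,z,q): return np.hypot(*(onz(c,p,z)[:,:2]-q[:2]).T)-40
sets=dict(W=[(W,wt,0),(W,wb,-36)],T=[(T,tt,0)],S=[(S,st,0)])
for use in ['W','T','S','WT','WTS','TS']:
    def f(q): 
        r=[rr(c,p,q[2]+dz,q) for k in use for c,p,dz in sets[k]]
        r.append([(q[2]-231)/50]); return np.concatenate(r)
    s=least_squares(f,[640,146,231],loss='soft_l1'); print(use,s.x.round(1),np.abs(f(s.x)).mean().round(2))
m=[(W,px([(330,200)],(290,280),7,6.5)[0]),(T,px([(389,477)],(185,65),5,5)[0])]
for c,uv in m:
    for z in (210,): print('mark',onz(c,uv,z))
print(tri(m))
# screws/base plate via column cap: depth
E
python3 fit.py
```

```text
W [645.7 148.5 224.1] 0.37
T [644.2 150.4 222.8] 0.3
S [615.8 152.  205. ] 1.06
WT [642.9 148.4 227.8] 0.53
WTS [643.3 148.4 227.2] 0.78
TS [643.  149.2 226.7] 1.12
mark [[602.55767542 143.36802423 210.        ]]
mark [[603.6527259  145.31583864 210.        ]]
(array([603.44928177, 144.38409157, 209.4551547 ]), [[1.1, 0.4], [0.5, 0.2]])
```

Request:
move_arm(commands=[[-4,-27,-10,1],[-4,-27,-12,1],[-4,-27,-14,1],[-4,-27,-16,1],[-4,-27,-18,1],[-4,-27,-20,1],[-4,-27,-20,1],[-4,-27,-20,1],[-3,-28.5,-20,0.8],[0,0,0,0]])

```text
clock: 5.25
tool_pos: [467.4, -118.1, 136.9]
orientation: [[-0.996, -0.085, -0.005], [-0.085, 0.996, 0.0], [0.005, 0.001, -1.0]]
ft_force: [-0.9, -1.0, -0.7]
gripper_width: 85.0
```

Request:
move_arm(commands=[[0,0,-6,0],[0,0,-4,0],[0,0,0,0],[0,0,0,0],[0,0,0,0],[0,0,0,0],[0,0,0,0],[0,0,0,0],[0,0,0,0],[0,0,0,0]])

```text
clock: 6.08
tool_pos: [469.9, -113.2, 130.3]
orientation: [[-0.996, -0.09, 0.0], [-0.09, 0.996, -0.0], [-0.0, -0.0, -1.0]]
ft_force: [0.2, 0.2, 0.6]
gripper_width: 84.8
```

```bash
python3 - <<'E'
from h import *
o=readout.get_obs(); print({k:o[k].round(2).tolist() for k in ['qpos','tool_pos','orientation','ft_force','moment']},o['clock'])
c=snap('wrist','w3'); R=o['orientation']; print('yaw',np.degrees(np.arctan2(R[1,0],R[0,0])))
m=omask(c); v,u=np.nonzero(m); k=(v<330)&(abs(u-320)<90)&(v>20); P=onz(c,np.c_[u[k],v[k]],63)[:,:2]
(vx,vy,x0,y0)=cv2.fitLine(P.astype(np.float32),cv2.DIST_HUBER,0,.01,.01).ravel(); print(len(P),np.degrees(np.arctan(vy/vx)),'y470',y0+(470-x0)*vy/vx,P.min(0),P.max(0))
E
```

```text
{'qpos': [42.99, 21.45, -38.99, 116.45, 18.05, 48.0, 88.86], 'tool_pos': [469.9, -113.21, 130.32], 'orientation': [[-1.0, -0.09, 0.0], [-0.09, 1.0, -0.0], [-0.0, -0.0, -1.0]], 'ft_force': [0.16, 0.21, 0.63], 'moment': [0.0, 0.05, 0.04]} 6.0833
yaw -174.83376644894557
3119 5.267763 y470 -113.15502 [ 426.79511796 -125.05114311] [548.25395478 -97.7239796 ]
```

View pics/w3.png

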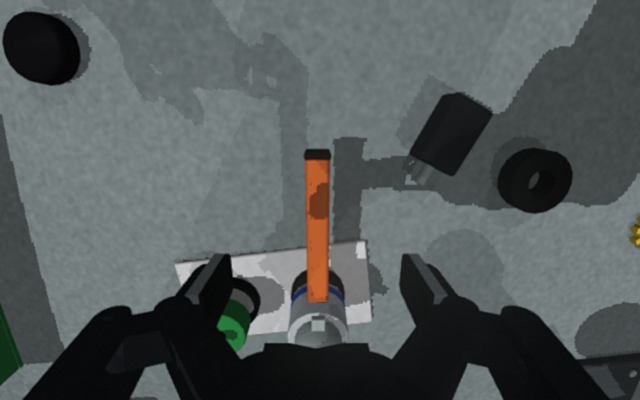

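The handle is centred between the fingers (x≈317 px), and the fit (5.27°, y470=-113.2) agrees with my target. Descending.

Request:
move_arm(commands=[[0,0,-14,0],[0,0,-14,0],[0,0,-14,0],[0,0,-14,0],[0,0,-14,0],[0,0,-12,0],[0,0,-10,0],[0,0,-6,0],[0,0,0,0],[0,0,0,0]])

```text
clock: 6.97
tool_pos: [470.0, -113.1, 32.4]
orientation: [[-0.996, -0.09, -0.0], [-0.09, 0.996, 0.0], [0.0, 0.0, -1.0]]
ft_force: [-0.1, -0.4, 0.9]
gripper_width: 84.6
```

Request:
move_arm(commands=[[0,0,0,0],[0,0,0,0],[0,0,0,0],[0,0,0,0],[0,0,0,0],[0,0,0,0],[0,0,0,0],[0,0,0,0],[0,0,0,0],[0,0,0,0]], claw=24)

```text
clock: 7.8
tool_pos: [469.8, -113.2, 32.3]
orientation: [[-0.996, -0.09, 0.0], [-0.09, 0.996, -0.0], [0.0, -0.0, -1.0]]
ft_force: [0.7, -0.2, -0.4]
gripper_width: 24.4
```

Request:
move_arm(commands=[[0,0,0,0],[0,0,0,0],[0,0,0,0],[0,0,0,0],[0,0,0,0],[0,0,0,0],[0,0,0,0],[0,0,0,0],[0,0,0,0],[0,0,0,0]], claw=8)

```text
clock: 8.63
tool_pos: [469.9, -113.2, 32.3]
orientation: [[-0.996, -0.09, 0.0], [-0.09, 0.996, -0.0], [-0.0, -0.0, -1.0]]
ft_force: [-1.4, 0.2, 1.4]
gripper_width: 17.5
```

Gripped at 17.5 mm with almost no lateral force. Lifting straight up.

Request:
move_arm(commands=[[0,0,2,0],[0,0,3,0],[0,0,4,0],[0,0,5,0],[0,0,5,0],[0,0,5,0],[0,0,5,0],[0,0,4,0],[0,0,0,0],[0,0,0,0]])

```text
clock: 9.47
tool_pos: [469.9, -113.4, 65.5]
orientation: [[-0.996, -0.09, 0.0], [-0.09, 0.996, -0.0], [-0.0, -0.0, -1.0]]
ft_force: [-0.1, 0.2, -1.4]
gripper_width: 17.1
```

```bash
python3 - <<'E'
from h import *
o=readout.get_obs(); print({k:o[k].round(2).tolist() for k in ['tool_pos','orientation','ft_force','moment']},o['clock'],o['gripper_width'])
a=[snap(n,n+'4') for n in ['wrist','scene','top']]
m=[cv2.imread(f'pics/{n}4.png') for n in ['wrist','scene']]
cv2.imwrite('pics/c4.png',np.vstack([cv2.resize(m[0][180:380,160:480],(800,500))[:300],cv2.resize(m[1][150:270,170:490],(800,300))]))
E
```

```text
{'tool_pos': [469.93, -113.39, 65.47], 'orientation': [[-1.0, -0.09, 0.0], [-0.09, 1.0, -0.0], [-0.0, -0.0, -1.0]], 'ft_force': [-0.09, 0.25, -1.43], 'moment': [0.02, 0.2, 0.01]} 9.4667 17.124814396346203
```

View pics/c4.png

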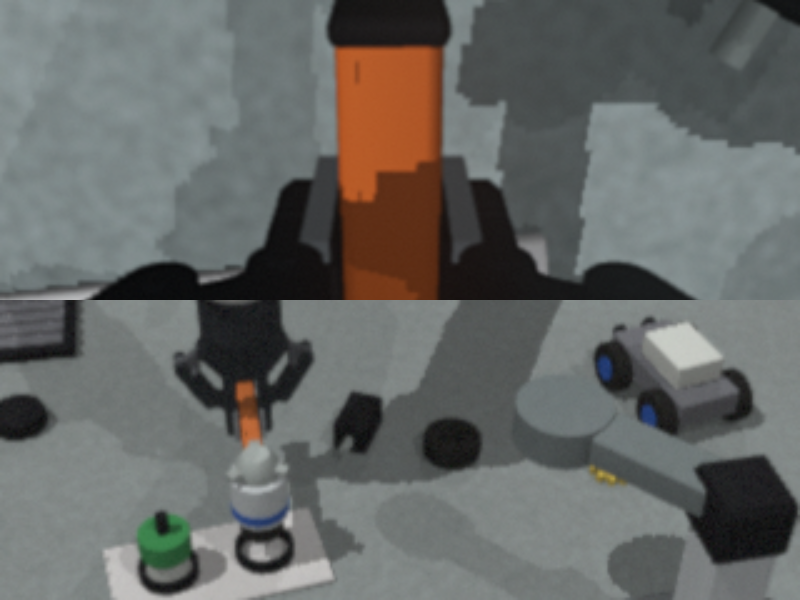

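Lifted clear (the ring is empty). The next move carries it below the mount at yaw about -37°, with the nose under the head.

Request:
move_arm(commands=[[2.3,9.2,4,-1.5],[5.3,19.2,4,-2.5],[5.3,19.2,4,-2.5],[5.3,19.2,4,-2.5],[5.3,19.2,4,-2.5],[5.3,19.2,4,-2.5],[5.3,19.2,4,-2.5],[5.3,19.2,4,-2.5],[5.3,19.2,2.5,-2.5],[5.3,19.2,0,-2.5]])

```text
clock: 10.45
tool_pos: [520.1, 69.8, 100.0]
orientation: [[-0.946, 0.325, 0.0], [0.325, 0.946, -0.0], [-0.0, 0.0, -1.0]]
ft_force: [-0.1, -0.8, -2.5]
gripper_width: 17.3
```

Request:
move_arm(commands=[[5.3,19.2,0,-2.5],[5.3,19.2,0,-2.5],[5.3,19.2,0,-2.5],[5.3,19.2,0,-2.5],[5.3,19.2,0,-2.5],[5.3,19.2,0,-2.5],[4,16,0,-2],[2,10,0,-1.2],[2.2,3.1,0,-0.1],[0,0,0,0]])

```text
clock: 11.28
tool_pos: [559.8, 213.8, 99.4]
orientation: [[-0.798, 0.602, -0.0], [0.602, 0.798, 0.0], [0.0, -0.0, -1.0]]
ft_force: [-0.1, 0.1, -2.0]
gripper_width: 17.4
```

Request:
move_arm(commands=[[0,0,0,0],[0,0,0,0],[0,0,0,0],[0,0,0,0],[0,0,0,0],[0,0,0,0],[0,0,0,0],[0,0,0,0],[0,0,0,0],[0,0,0,0]])

```text
clock: 12.12
tool_pos: [559.8, 213.1, 99.7]
orientation: [[-0.797, 0.604, -0.0], [0.604, 0.797, -0.0], [-0.0, -0.0, -1.0]]
ft_force: [0.7, -0.3, -2.5]
gripper_width: 17.0
```

```bash
cat > st.py <<'E'
from h import *
o=readout.get_obs(); R=o['orientation']; yaw=np.degrees(np.arctan2(-R[1,0],-R[0,0]))
p=o['tool_pos']; a=p[:2]+105*np.array([np.cos(np.radians(yaw)),np.sin(np.radians(yaw))])
print('t',o['clock'],'tcp',p.round(2),'yaw %.2f'%yaw,'axis',a.round(2),'lugz %.1f'%(p[2]+51.7),'F',o['ft_force'].round(2),'M',o['moment'].round(2),'w',o['gripper_width'].round(1),'tilt',R[:2,2].round(4))
E
python3 st.py; python3 - <<'E'
from h import *
a=[snap(n,n+'5') for n in ['wrist','scene','top']]
m=[cv2.imread(f'pics/{n}5.png') for n in ['wrist','scene','top']]
cv2.imwrite('pics/c5.png',np.hstack([cv2.resize(m[1][150:300,330:510],(540,450)),cv2.resize(m[0],(640,400))[:,160:420].copy() if 0 else cv2.resize(m[0][200:400,230:430],(260,450))]))
print(readout.get_obs()['qpos'].round(1))
E
```

```text
[ -2.7  32.8 -27.9 101.5  19.2  50.4  13.7]Traceback (most recent call last):
  File "st.py", line 4, in <module>
    print('t',o['clock'],'tcp',p.round(2),'yaw %.2f'%yaw,'axis',a.round(2),'lugz %.1f'%(p[2]+51.7),'F',o['ft_force'].round(2),'M',o['moment'].round(2),'w',o['gripper_width'].round(1),'tilt',R[:2,2].round(4))
                                                                                                                                                           ^^^^^^^^^^^^^^^^^^^^^^^^
AttributeError: 'float' object has no attribute 'round'
```

View pics/c5.png

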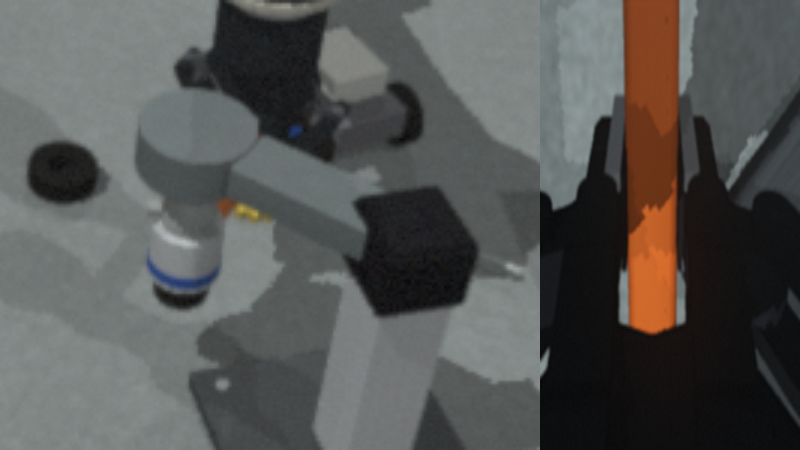

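View pics/wrist5.png

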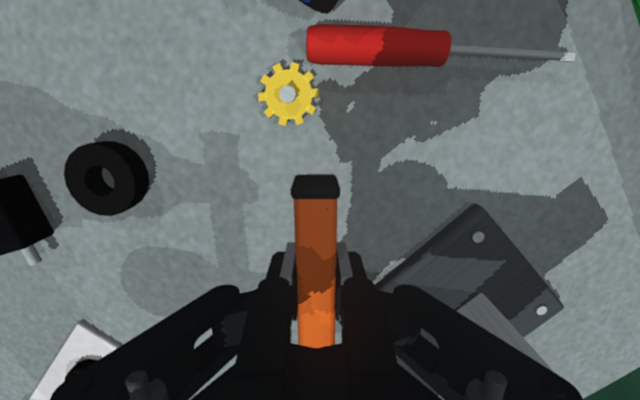

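Scene view: the tool hangs upright beneath the head, body centre near (391,236). To check lateral alignment I'll overlay the model.

```bash
sed -i "s/o\['gripper_width'\].round(1)/round(o['gripper_width'],1)/" st.py; python3 st.py
cat > ov.py <<'E'
import sys
from h import *
tag,ax,ay,foot=sys.argv[1],float(sys.argv[2]),float(sys.argv[3]),float(sys.argv[4])
c=load(tag); im=cv2.imread(f'pics/{tag}.png'); k=5; x0,y0,w,h=368,175,80,82
if tag.startswith('top'): x0,y0,w,h=220,100,80,82
im=cv2.resize(im[y0:y0+h,x0:x0+w],None,fx=8,fy=7,interpolation=cv2.INTER_CUBIC)
t=np.linspace(0,2*np.pi,60)
def circ(x,y,z,r,col):
    q=proj(c,np.c_[x+r*np.cos(t),y+r*np.sin(t),0*t+z]); q=np.c_[(q[:,0]-x0+.5)*8,(q[:,1]-y0+.5)*7]
    cv2.polylines(im,[q.astype(np.int32)],True,col,1)
circ(643,148.5,191.3,40,(0,255,0)); circ(643,148.5,227.3,40,(0,255,0))
circ(ax,ay,foot,20,(0,0,255)); circ(ax,ay,foot+22,26,(0,0,255)); circ(ax,ay,foot+70,26,(0,0,255))
cv2.imwrite(f'pics/ov_{tag}.png',im)
E
python3 ov.py scene5 643.4 149.7 73.4
```

```text
t 12.2667 tcp [559.85 213.09  99.77] yaw -37.13 axis [643.56 149.7 ] lugz 151.5 F [-0.5  -1.25 -2.23] M [ 0.15  0.17 -0.07] w 17.3 tilt [-0.     -0.0001]
```

View pics/ov_scene5.png

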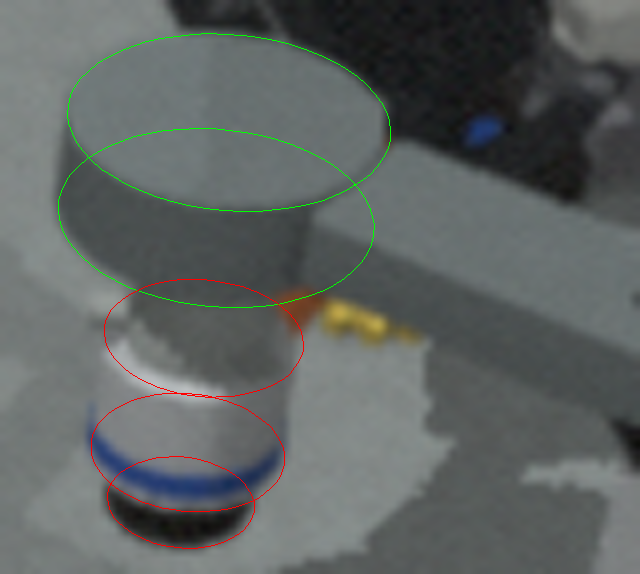

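Request:
move_arm(commands=[[-0.3,-0.6,2,0],[-0.2,-0.6,4,0],[0,0,4,0],[0,0,4,0],[0,0,4,0],[0,0,4,0],[0,0,3,0],[0,0,2,0],[0,0,1,0],[0,0,1,0]])

```text
clock: 13.1
tool_pos: [559.3, 211.8, 128.8]
orientation: [[-0.797, 0.604, -0.0], [0.604, 0.797, -0.0], [-0.0, -0.0, -1.0]]
ft_force: [0.2, -0.1, -2.3]
gripper_width: 17.2
```

```bash
python3 st.py
```

```text
t 13.1 tcp [559.34 211.84 128.82] yaw -37.14 axis [643.04 148.45] lugz 180.5 F [ 0.18 -0.15 -2.28] M [ 0.12  0.19 -0.  ] w 17.2 tilt [-0.     -0.0001]
```

Request:
move_arm(commands=[[0,0,1,0],[0,0,0.5,0],[0,0,0.5,0],[0,0,0.5,0],[0,0,0.5,0],[0,0,0,0],[0,0,0,0],[0,0,0,0],[0,0,0,0],[0,0,0,0]])

```text
clock: 13.93
tool_pos: [559.3, 211.9, 131.7]
orientation: [[-0.797, 0.604, -0.0], [0.604, 0.797, -0.0], [-0.0, -0.0, -1.0]]
ft_force: [0.6, -0.5, -2.2]
gripper_width: 17.1
```

```bash
python3 st.py
```

```text
t 13.9333 tcp [559.33 211.89 131.74] yaw -37.13 axis [643.04 148.5 ] lugz 183.4 F [ 0.6  -0.47 -2.2 ] M [0.16 0.18 0.04] w 17.1 tilt [-0.     -0.0001]
```

Request:
move_arm(commands=[[0,0,0.5,0],[0,0,0.5,0],[0,0,0.5,0],[0,0,0.5,0],[0,0,0.5,0],[0,0,0,0],[0,0,0,0],[0,0,0,0],[0,0,0,0],[0,0,0,0]])

```text
clock: 14.77
tool_pos: [559.3, 211.9, 134.2]
orientation: [[-0.797, 0.604, -0.0], [0.604, 0.797, -0.0], [0.0, -0.0, -1.0]]
ft_force: [-0.0, -0.1, -2.0]
gripper_width: 17.1
```

```bash
python3 st.py
```

```text
t 14.7667 tcp [559.34 211.88 134.22] yaw -37.13 axis [643.05 148.49] lugz 185.9 F [-0.04 -0.06 -1.95] M [ 0.11  0.17 -0.06] w 17.1 tilt [-0.0001 -0.0001]
```

Request:
move_arm(commands=[[0,0,0.5,0],[0,0,0.5,0],[0,0,0,0],[0,0,0,0],[0,0,0,0],[0,0,0,0],[0,0,0,0],[0,0,0,0],[0,0,0,0],[0,0,0,0]])

```text
clock: 15.6
tool_pos: [559.4, 211.9, 135.2]
orientation: [[-0.797, 0.604, -0.0], [0.604, 0.797, -0.0], [-0.0, -0.0, -1.0]]
ft_force: [0.1, -0.4, -2.5]
gripper_width: 17.2
```

```bash
python3 st.py
```

```text
t 15.6 tcp [559.36 211.86 135.24] yaw -37.14 axis [643.07 148.47] lugz 186.9 F [ 0.09 -0.39 -2.53] M [0.12 0.22 0.05] w 17.2 tilt [-0.0001 -0.0001]
```

Request:
move_arm(commands=[[0,0,0.5,0],[0,0,0.5,0],[0,0,0,0],[0,0,0,0],[0,0,0,0],[0,0,0,0],[0,0,0,0],[0,0,0,0],[0,0,0,0],[0,0,0,0]])

```text
clock: 16.43
tool_pos: [559.3, 211.9, 136.2]
orientation: [[-0.797, 0.604, -0.0], [0.604, 0.797, -0.0], [0.0, -0.0, -1.0]]
ft_force: [-0.7, 0.6, -2.1]
gripper_width: 17.4
```

```bash
python3 st.py
```

```text
t 16.4333 tcp [559.33 211.87 136.24] yaw -37.13 axis [643.04 148.49] lugz 187.9 F [-0.71  0.56 -2.12] M [0.25 0.33 0.06] w 17.4 tilt [-0.0001 -0.0001]
```

Request:
move_arm(commands=[[0,0,0.5,0],[0,0,0.5,0],[0,0,0.3,0],[0,0,0,0],[0,0,0,0],[0,0,0,0],[0,0,0,0],[0,0,0,0],[0,0,0,0],[0,0,0,0]])

```text
clock: 17.27
tool_pos: [559.2, 211.9, 137.5]
orientation: [[-0.797, 0.604, -0.0], [0.604, 0.797, -0.0], [0.0, -0.0, -1.0]]
ft_force: [-1.2, 2.5, -7.9]
gripper_width: 16.9
```

```bash
python3 st.py
```

```text
t 17.2667 tcp [559.2  211.94 137.47] yaw -37.13 axis [642.91 148.56] lugz 189.2 F [-1.21  2.51 -7.95] M [0.81 0.96 0.06] w 16.9 tilt [-0.0003 -0.0001]
```

Request:
move_arm(commands=[[0,0,0.5,0],[0,0,0.5,0],[0,0,0.3,0],[0,0,0,0],[0,0,0,0],[0,0,0,0],[0,0,0,0],[0,0,0,0],[0,0,0,0],[0,0,0,0]])

```text
clock: 18.1
tool_pos: [559.4, 211.8, 138.9]
orientation: [[-0.797, 0.604, 0.0], [0.604, 0.797, -0.0], [-0.0, -0.0, -1.0]]
ft_force: [-0.6, 1.8, -7.0]
gripper_width: 17.2
```

```bash
python3 st.py; python3 -c "
from h import *
snap('scene','scene6')"; python3 ov.py scene6 643 148.5 112.5
```

```text
t 18.1 tcp [559.43 211.85 138.89] yaw -37.14 axis [643.13 148.46] lugz 190.6 F [-0.55  1.75 -6.99] M [0.56 0.77 0.01] w 17.2 tilt [ 0.0001 -0.0001]
```

View pics/ov_scene6.png

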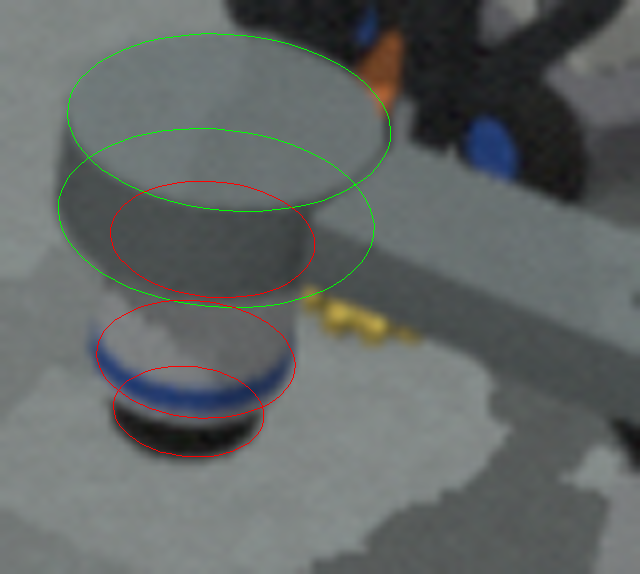

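Contact began at about z=137; then 5 N net with the arm still creeping up, so the grip may be flexing or slipping. I'll back off 1 mm and read the force again.

Request:
move_arm(commands=[[0,0,-0.5,0],[0,0,-0.5,0],[0,0,0,0],[0,0,0,0],[0,0,0,0],[0,0,0,0],[0,0,0,0],[0,0,0,0],[0,0,0,0],[0,0,0,0]])

```text
clock: 18.98
tool_pos: [559.4, 211.9, 137.9]
orientation: [[-0.797, 0.604, 0.0], [0.604, 0.797, -0.0], [-0.0, -0.0, -1.0]]
ft_force: [-1.0, 0.6, -1.4]
gripper_width: 17.3
```

```bash
python3 st.py
```

```text
t 18.9833 tcp [559.38 211.87 137.88] yaw -37.13 axis [643.09 148.49] lugz 189.6 F [-1.02  0.56 -1.37] M [ 0.14  0.17 -0.01] w 17.3 tilt [ 0.0001 -0.0001]
```

Request:
move_arm(commands=[[0,0,0.3,0],[0,0,0.3,0],[-1.06,-1.5,0,1],[-1.06,-1.5,0,1],[-1.05,-1.5,0,1],[-1.05,-1.5,0,1],[0,0,0,0],[0,0,0,0],[0,0,0,0],[0,0,0,0]])

```text
clock: 19.82
tool_pos: [555.1, 205.8, 138.5]
orientation: [[-0.837, 0.547, -0.0], [0.547, 0.837, -0.0], [-0.0, -0.0, -1.0]]
ft_force: [0.2, -0.0, -2.7]
gripper_width: 17.1
```

```bash
python3 st.py
```

```text
t 19.8167 tcp [555.14 205.82 138.47] yaw -33.15 axis [643.05 148.4 ] lugz 190.2 F [ 0.25 -0.04 -2.69] M [ 0.17  0.3  -0.06] w 17.1 tilt [-0.0001 -0.0002]
```

Request:
move_arm(commands=[[0,0,0.3,0],[0,0,0.3,0],[0,0,0,0],[0,0,0,0],[0,0,0,0],[0,0,0,0],[0,0,0,0],[0,0,0,0],[0,0,0,0],[0,0,0,0]])

```text
clock: 20.65
tool_pos: [555.1, 205.9, 139.1]
orientation: [[-0.837, 0.547, -0.0], [0.547, 0.837, -0.0], [0.0, -0.0, -1.0]]
ft_force: [-0.4, -1.2, -4.7]
gripper_width: 17.0
```

```bash
python3 st.py
```

```text
t 20.65 tcp [555.12 205.89 139.05] yaw -33.13 axis [643.04 148.49] lugz 190.8 F [-0.38 -1.18 -4.75] M [ 0.2   0.49 -0.09] w 17.0 tilt [-0.0001 -0.0001]
```

Net push is 2.5 N. Now sweep anticlockwise.

Request:
move_arm(commands=[[-0.95,-1.57,0,1],[-0.95,-1.57,0,1],[-0.95,-1.57,0,1],[-0.94,-1.57,0,1],[0,0,0,0],[0,0,0,0],[0,0,0,0],[0,0,0,0],[0,0,0,0],[0,0,0,0]])

```text
clock: 21.48
tool_pos: [551.4, 199.7, 139.1]
orientation: [[-0.873, 0.487, 0.0], [0.487, 0.873, -0.0], [-0.0, -0.0, -1.0]]
ft_force: [-0.0, 0.1, -0.9]
gripper_width: 16.9
```

```bash
python3 st.py
```

```text
t 21.4833 tcp [551.38 199.66 139.08] yaw -29.13 axis [643.09 148.53] lugz 190.8 F [-0.03  0.09 -0.9 ] M [0.07 0.17 0.04] w 16.9 tilt [ 0.0001 -0.0001]
```

The upward load vanished, possibly a notch. Testing by raising 1.2 mm.

Request:
move_arm(commands=[[0,0,0.4,0],[0,0,0.4,0],[0,0,0.4,0],[0,0,0,0],[0,0,0,0],[0,0,0,0],[0,0,0,0],[0,0,0,0],[0,0,0,0],[0,0,0,0]])

```text
clock: 22.32
tool_pos: [551.3, 199.6, 140.2]
orientation: [[-0.874, 0.487, -0.0], [0.487, 0.874, -0.0], [0.0, -0.0, -1.0]]
ft_force: [-2.0, 1.2, -4.3]
gripper_width: 17.1
```

```bash
python3 st.py
```

```text
t 22.3167 tcp [551.25 199.64 140.21] yaw -29.13 axis [642.97 148.52] lugz 191.9 F [-2.04  1.22 -4.33] M [0.33 0.63 0.01] w 17.1 tilt [-0.0002 -0.0001]
```

```bash
python3 - <<'E'
from h import *
c=snap('scene','scene7'); w=snap('wrist','w7')
for t in ('w7','wrist5'):
    cc=load(t); m=omask(cc); W=cloud(cc); v,u=np.nonzero(m); k=(v<345)&(abs(u-316)<40); P=W[v[k],u[k]]
    o=np.median(P,0); P=P[abs(P[:,2]-o[2])<8]
    d=np.hypot(*(P[:,:2]-[643,148.5]).T); A=np.c_[d,np.ones(len(d))]; s=np.linalg.lstsq(A,P[:,2],rcond=None)[0]; print(t,len(P),'slope deg (z per outward)',np.degrees(np.arctan(s[0])),'z at105',s@[105,1],d.min(),d.max())
E
python3 ov.py scene7 643 148.5 113.5
```

```text
w7 5468 slope deg (z per outward) 2.100892846700272 z at105 170.4268869377509 71.35932750950172 147.55497540544175
wrist5 5505 slope deg (z per outward) 0.40210693012566356 z at105 130.05610737166074 72.52200364139112 147.53534075710382
```

View pics/ov_scene7.png

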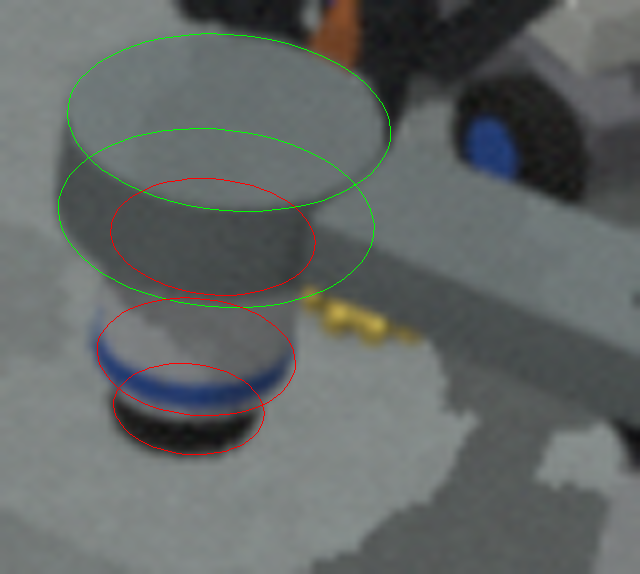

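The tool has tilted about 1.7° in the grip, and the lugs are still at about 188.8, against the ring. I'll add the camera tilt measurement to the status script, recentre, and keep sweeping with a light push.

```bash
cat >> st.py <<'E'
cc=read_camera('wrist'); m=omask(cc); W=cloud(cc); v,u=np.nonzero(m); k=(v<345)&(abs(u-316)<40); P=W[v[k],u[k]]
q=np.median(P,0); P=P[abs(P[:,2]-q[2])<8]
d=np.hypot(*(P[:,:2]-a).T); s=np.linalg.lstsq(np.c_[d,np.ones(len(d))],P[:,2],rcond=None)[0]; tl=np.degrees(np.arctan(s[0]))-.4
lz=p[2]+51.7-105*np.tan(np.radians(tl)); na=a+ (48*np.sin(np.radians(tl)))*np.array([np.cos(np.radians(yaw)),np.sin(np.radians(yaw))])
X=P[:,:2]@[np.cos(np.radians(yaw)),np.sin(np.radians(yaw))]
(vx,vy,x0,y0)=cv2.fitLine(P[:,:2].astype(np.float32),cv2.DIST_HUBER,0,.01,.01).ravel()
print('TILT %.2f  lugz %.2f'%(tl,lz),'collar axis',na.round(2),'handle yaw %.2f'%np.degrees(np.arctan(vy/vx)))
E
python3 st.py
```

```text
t 22.4167 tcp [551.25 199.62 140.21] yaw -29.13 axis [642.97 148.51] lugz 191.9 F [-1.76 -0.14 -4.43] M [0.36 0.68 0.06] w 17.3 tilt [-0.0002 -0.0001]
TILT 1.67  lugz 188.84 collar axis [644.2  147.83] handle yaw -29.03
```

Request:
move_arm(commands=[[-0.87,0.49,0,0],[-0.84,-1.63,0,1],[-0.84,-1.63,0,1],[-0.83,-1.63,0,1],[-0.83,-1.63,0,1],[0,0,0,0],[0,0,0,0],[0,0,0,0],[0,0,0,0],[0,0,0,0]])

```text
clock: 23.3
tool_pos: [547.2, 193.7, 140.3]
orientation: [[-0.905, 0.425, 0.0], [0.425, 0.905, -0.0], [-0.0, -0.0, -1.0]]
ft_force: [0.1, -0.2, -2.2]
gripper_width: 16.9
```

```bash
python3 st.py
```

```text
t 23.3 tcp [547.16 193.66 140.26] yaw -25.14 axis [642.21 149.05] lugz 192.0 F [ 0.13 -0.16 -2.2 ] M [0.09 0.25 0.03] w 16.9 tilt [ 0. -0.]
TILT 1.43  lugz 189.34 collar axis [643.29 148.54] handle yaw -24.88
```

Request:
move_arm(commands=[[0,0,0.4,0],[0,0,0.4,0],[0,0,0.2,0],[0,0,0,0],[0,0,0,0],[0,0,0,0],[0,0,0,0],[0,0,0,0],[0,0,0,0],[0,0,0,0]])

```text
clock: 24.18
tool_pos: [547.1, 193.5, 141.3]
orientation: [[-0.905, 0.425, -0.0], [0.425, 0.905, -0.0], [-0.0, -0.0, -1.0]]
ft_force: [0.3, 0.3, -1.8]
gripper_width: 17.2
```

```bash
python3 st.py
```

```text
t 24.1833 tcp [547.12 193.55 141.26] yaw -25.13 axis [642.18 148.95] lugz 193.0 F [ 0.27  0.26 -1.79] M [ 0.12  0.23 -0.01] w 17.2 tilt [-0.     -0.0001]
TILT 1.44  lugz 190.32 collar axis [643.27 148.44] handle yaw -25.02
```

Notch found near yaw -25°: the lugs rose freely. Raising towards the spring plate.

Request:
move_arm(commands=[[0,0,0.5,0],[0,0,0.5,0],[0,0,0.5,0],[0,0,0.5,0],[0,0,0,0],[0,0,0,0],[0,0,0,0],[0,0,0,0],[0,0,0,0],[0,0,0,0]])

```text
clock: 25.07
tool_pos: [547.1, 193.5, 143.2]
orientation: [[-0.905, 0.425, -0.0], [0.425, 0.905, -0.0], [0.0, -0.0, -1.0]]
ft_force: [0.1, 0.0, -2.2]
gripper_width: 16.9
```

```bash
python3 st.py
```

```text
t 25.0667 tcp [547.13 193.55 143.22] yaw -25.14 axis [642.18 148.95] lugz 194.9 F [ 0.1   0.02 -2.18] M [ 0.09  0.2  -0.01] w 16.9 tilt [-0.0001 -0.0001]
TILT 1.42  lugz 192.31 collar axis [643.26 148.44] handle yaw -25.01
```

Request:
move_arm(commands=[[0,0,0.5,0],[0,0,0.5,0],[0,0,0.5,0],[0,0,0.5,0],[0,0,0,0],[0,0,0,0],[0,0,0,0],[0,0,0,0],[0,0,0,0],[0,0,0,0]])

```text
clock: 25.95
tool_pos: [547.1, 193.5, 145.2]
orientation: [[-0.905, 0.425, -0.0], [0.425, 0.905, -0.0], [-0.0, -0.0, -1.0]]
ft_force: [-0.4, 0.3, -3.0]
gripper_width: 17.1
```

```bash
python3 st.py
```

```text
t 25.95 tcp [547.13 193.55 145.24] yaw -25.13 axis [642.19 148.95] lugz 196.9 F [-0.4   0.3  -2.97] M [ 0.1   0.2  -0.03] w 17.1 tilt [-0.     -0.0001]
TILT 1.50  lugz 194.19 collar axis [643.32 148.42] handle yaw -24.80
```

Request:
move_arm(commands=[[0,0,0.5,0],[0,0,0.5,0],[0,0,0.5,0],[0,0,0.5,0],[0,0,0,0],[0,0,0,0],[0,0,0,0],[0,0,0,0],[0,0,0,0],[0,0,0,0]])

```text
clock: 26.83
tool_pos: [547.0, 193.6, 147.2]
orientation: [[-0.905, 0.425, -0.0], [0.425, 0.905, -0.0], [0.0, -0.0, -1.0]]
ft_force: [-0.8, 1.3, -6.6]
gripper_width: 17.1
```

```bash
python3 st.py
```

```text
t 26.8333 tcp [546.99 193.56 147.18] yaw -25.13 axis [642.05 148.96] lugz 198.9 F [-0.84  1.3  -6.61] M [0.41 0.82 0.02] w 17.1 tilt [-0.0003 -0.0002]
TILT 1.73  lugz 195.71 collar axis [643.36 148.35] handle yaw -25.05
```

Spring contact. Now press slowly past +5 mm.

Request:
move_arm(commands=[[-0.2,0.1,0.4,0],[-0.2,0.1,0.4,0],[0,0,0.4,0],[0,0,0,0],[0,0,0,0],[0,0,0,0],[0,0,0,0],[0,0,0,0],[0,0,0,0],[0,0,0,0]])

```text
clock: 27.72
tool_pos: [546.8, 193.7, 148.5]
orientation: [[-0.905, 0.425, 0.0], [0.425, 0.905, -0.0], [-0.0, -0.0, -1.0]]
ft_force: [2.6, -1.1, -7.1]
gripper_width: 17.3
```

```bash
python3 st.py
```

```text
t 27.7167 tcp [546.83 193.67 148.46] yaw -25.14 axis [641.89 149.06] lugz 200.2 F [ 2.6  -1.11 -7.07] M [0.17 0.28 0.02] w 17.3 tilt [ 0.0001 -0.0001]
TILT 1.94  lugz 196.60 collar axis [643.36 148.37] handle yaw -25.02
```

Request:
move_arm(commands=[[0,0,0.4,0],[0,0,0.4,0],[0,0,0.4,0],[0,0,0,0],[0,0,0,0],[0,0,0,0],[0,0,0,0],[0,0,0,0],[0,0,0,0],[0,0,0,0]])

```text
clock: 28.6
tool_pos: [546.7, 193.8, 149.6]
orientation: [[-0.905, 0.425, -0.0], [0.425, 0.905, -0.0], [0.0, -0.0, -1.0]]
ft_force: [0.4, 0.3, -7.0]
gripper_width: 17.3
```

```bash
python3 st.py
```

```text
t 28.6 tcp [546.69 193.79 149.64] yaw -25.13 axis [641.75 149.19] lugz 201.3 F [ 0.41  0.28 -7.04] M [0.26 0.69 0.01] w 17.3 tilt [-0.0001 -0.0001]
TILT 2.24  lugz 197.23 collar axis [643.45 148.4 ] handle yaw -24.85
```

Request:
move_arm(commands=[[0.45,-0.2,0,0],[0.45,-0.2,0.4,0],[0.2,-0.1,0.4,0],[0,0,0.4,0],[0,0,0,0],[0,0,0,0],[0,0,0,0],[0,0,0,0],[0,0,0,0],[0,0,0,0]])

```text
clock: 29.48
tool_pos: [547.7, 193.3, 150.8]
orientation: [[-0.905, 0.425, -0.0], [0.425, 0.905, -0.0], [0.0, -0.0, -1.0]]
ft_force: [-3.6, 2.7, -8.4]
gripper_width: 16.9
```

```bash
python3 st.py
```

```text
t 29.4833 tcp [547.72 193.29 150.81] yaw -25.13 axis [642.78 148.7 ] lugz 202.5 F [-3.63  2.74 -8.39] M [ 0.66  1.33 -0.  ] w 16.9 tilt [-0.0002 -0.0001]
TILT 2.21  lugz 198.45 collar axis [644.46 147.92] handle yaw -24.97
```

Works: the tilt stopped growing and the lugs rose fully. A little more, until past +5 mm.

Request:
move_arm(commands=[[0.1,0,0.4,0],[0,0,0.4,0],[0,0,0.4,0],[0,0,0,0],[0,0,0,0],[0,0,0,0],[0,0,0,0],[0,0,0,0],[0,0,0,0],[0,0,0,0]])

```text
clock: 30.37
tool_pos: [547.7, 193.4, 152.1]
orientation: [[-0.905, 0.425, -0.0], [0.425, 0.905, -0.0], [0.0, -0.0, -1.0]]
ft_force: [-5.9, 1.3, -7.0]
gripper_width: 17.2
```

```bash
python3 st.py
```

```text
t 30.3667 tcp [547.69 193.41 152.07] yaw -25.13 axis [642.76 148.83] lugz 203.8 F [-5.9   1.26 -7.03] M [0.7  1.61 0.  ] w 17.2 tilt [-0.0004 -0.0001]
TILT 2.84  lugz 198.56 collar axis [644.91 147.82] handle yaw -24.85
```

Request:
move_arm(commands=[[-0.75,-1.67,0,1],[-0.75,-1.67,0,1],[-0.69,-1.7,0,1],[0,0,0,0],[0,0,0,0],[0,0,0,0],[0,0,0,0],[0,0,0,0],[0,0,0,0],[0,0,0,0]])

```text
clock: 31.25
tool_pos: [545.6, 188.2, 152.1]
orientation: [[-0.926, 0.377, -0.0], [0.377, 0.926, -0.0], [0.0, -0.0, -1.0]]
ft_force: [-5.5, 1.4, -7.8]
gripper_width: 17.3
```

```bash
python3 st.py
```

```text
t 31.25 tcp [545.57 188.19 152.05] yaw -22.14 axis [642.83 148.62] lugz 203.8 F [-5.49  1.38 -7.78] M [ 0.52  1.59 -0.11] w 17.3 tilt [-0.0004 -0.0002]
TILT 2.93  lugz 198.39 collar axis [645.1  147.69] handle yaw -22.09
```

Request:
move_arm(commands=[[-0.66,-1.71,0,1],[-0.63,-1.72,0,1],[-0.6,-1.73,0,1],[0,0,0,0],[0,0,0,0],[0,0,0,0],[0,0,0,0],[0,0,0,0],[0,0,0,0],[0,0,0,0]])

```text
clock: 32.13
tool_pos: [543.6, 182.9, 152.0]
orientation: [[-0.945, 0.328, -0.001], [0.328, 0.945, -0.0], [0.0, -0.001, -1.0]]
ft_force: [-5.6, 1.3, -7.2]
gripper_width: 16.9
```

```bash
python3 st.py
```

```text
t 32.1333 tcp [543.64 182.91 152.01] yaw -19.14 axis [642.83 148.47] lugz 203.7 F [-5.55  1.26 -7.21] M [ 0.43  1.7  -0.17] w 16.9 tilt [-0.0005 -0.0004]
TILT 2.87  lugz 198.44 collar axis [645.11 147.68] handle yaw -19.12
```

Request:
move_arm(commands=[[-0.57,-1.74,0,1],[-0.54,-1.75,0,1],[-0.51,-1.76,0,1],[0,0,0,0],[0,0,0,0],[0,0,0,0],[0,0,0,0],[0,0,0,0],[0,0,0,0],[0,0,0,0]])

```text
clock: 33.02
tool_pos: [542.0, 177.7, 152.0]
orientation: [[-0.961, 0.278, -0.001], [0.278, 0.961, -0.001], [0.0, -0.001, -1.0]]
ft_force: [-5.8, 0.4, -6.6]
gripper_width: 17.3
```

```bash
python3 st.py
```

```text
t 33.0167 tcp [541.96 177.66 152.05] yaw -16.14 axis [642.83 148.47] lugz 203.7 F [-5.8   0.36 -6.65] M [ 0.33  1.69 -0.16] w 17.3 tilt [-0.0005 -0.0005]
TILT 2.77  lugz 198.67 collar axis [645.05 147.82] handle yaw -16.05
```

Past the notch play (yaw -16° with no resistance), so the lugs are over the ledge. I'll compute round swing increments.

```bash
python3 - <<'E'
import numpy as np
y=-16.1
for call in range(7):
    out=[]
    for i in range(4):
        a,b=np.radians(y),np.radians(y+2); out.append((round(-105*(np.cos(b)-np.cos(a)),1),round(-105*(np.sin(b)-np.sin(a)),1))); y+=2
    print(y,out)
E
```

```text
-8.100000000000001 [(np.float64(-1.0), np.float64(-3.5)), (np.float64(-0.8), np.float64(-3.6)), (np.float64(-0.7), np.float64(-3.6)), (np.float64(-0.6), np.float64(-3.6))]
-0.10000000000000142 [(np.float64(-0.5), np.float64(-3.6)), (np.float64(-0.3), np.float64(-3.7)), (np.float64(-0.2), np.float64(-3.7)), (np.float64(-0.1), np.float64(-3.7))]
7.899999999999999 [(np.float64(0.1), np.float64(-3.7)), (np.float64(0.2), np.float64(-3.7)), (np.float64(0.3), np.float64(-3.7)), (np.float64(0.4), np.float64(-3.6))]
15.899999999999999 [(np.float64(0.6), np.float64(-3.6)), (np.float64(0.7), np.float64(-3.6)), (np.float64(0.8), np.float64(-3.6)), (np.float64(0.9), np.float64(-3.5))]
23.9 [(np.float64(1.1), np.float64(-3.5)), (np.float64(1.2), np.float64(-3.5)), (np.float64(1.3), np.float64(-3.4)), (np.float64(1.4), np.float64(-3.4))]
31.9 [(np.float64(1.5), np.float64(-3.3)), (np.float64(1.7), np.float64(-3.3)), (np.float64(1.8), np.float64(-3.2)), (np.float64(1.9), np.float64(-3.1))]
39.9 [(np.float64(2.0), np.float64(-3.1)), (np.float64(2.1), np.float64(-3.0)), (np.float64(2.2), np.float64(-2.9)), (np.float64(2.3), np.float64(-2.9))]
```

Request:
move_arm(commands=[[-1.0,-3.5,0,2],[-0.8,-3.6,0,2],[-0.7,-3.6,0,2],[-0.6,-3.6,0,2],[0,0,0,0],[0,0,0,0],[0,0,0,0],[0,0,0,0],[0,0,0,0],[0,0,0,0]])

```text
clock: 33.9
tool_pos: [538.9, 163.1, 152.0]
orientation: [[-0.99, 0.142, -0.001], [0.142, 0.99, -0.001], [0.0, -0.001, -1.0]]
ft_force: [-6.6, -0.3, -5.5]
gripper_width: 17.0
```

```bash
python3 st.py
```

```text
t 33.9 tcp [538.89 163.15 152.04] yaw -8.15 axis [642.83 148.26] lugz 203.7 F [-6.64 -0.3  -5.51] M [ 0.11  1.74 -0.11] w 17.0 tilt [-0.0006 -0.0007]
TILT 2.68  lugz 198.82 collar axis [645.06 147.94] handle yaw -8.15
```

Request:
move_arm(commands=[[-0.7,-3.6,0,2],[-0.5,-3.7,0,2],[-0.2,-3.7,0,2],[-0.1,-3.7,0,2],[0.1,-3.7,0,2],[0.2,-3.7,0,2],[0,0,0,0],[0,0,0,0],[0,0,0,0],[0,0,0,0]])

```text
clock: 34.78
tool_pos: [538.1, 141.3, 152.1]
orientation: [[-0.998, -0.066, 0.0], [-0.066, 0.998, -0.0], [-0.0, -0.0, -1.0]]
ft_force: [-3.5, -1.1, -6.0]
gripper_width: 17.1
```

```bash
python3 st.py
```

```text
t 34.7833 tcp [538.05 141.28 152.14] yaw 3.80 axis [642.82 148.24] lugz 203.8 F [-3.48 -1.15 -5.97] M [-0.32  1.21 -0.16] w 17.1 tilt [ 0.0002 -0.0005]
TILT 2.71  lugz 198.87 collar axis [645.08 148.39] handle yaw 3.65
```

Smooth. Continuing the swing.

Request:
move_arm(commands=[[0.3,-3.7,0,2],[0.4,-3.6,0,2],[0.6,-3.6,0,2],[0.7,-3.6,0,2],[0.8,-3.6,0,2],[0.9,-3.5,0,2],[0,0,0,0],[0,0,0,0],[0,0,0,0],[0,0,0,0]])

```text
clock: 35.67
tool_pos: [541.8, 119.9, 152.2]
orientation: [[-0.962, -0.272, 0.0], [-0.272, 0.962, -0.0], [-0.0, -0.0, -1.0]]
ft_force: [-1.0, -1.4, -6.1]
gripper_width: 17.4
```

```bash
python3 st.py
```

```text
t 35.6667 tcp [541.78 119.9  152.16] yaw 15.81 axis [642.8 148.5] lugz 203.9 F [-0.97 -1.43 -6.07] M [-0.34  0.79 -0.08] w 17.4 tilt [ 0.0004 -0.0002]
TILT 2.69  lugz 198.92 collar axis [644.97 149.11] handle yaw 15.84
```

Request:
move_arm(commands=[[1.1,-3.5,0,2],[1.2,-3.5,0,2],[1.3,-3.4,0,2],[1.4,-3.4,0,2],[0.7,-1.7,0,1],[0,0,0,0],[0,0,0,0],[0,0,0,0],[0,0,0,0],[0,0,0,0]])

```text
clock: 36.55
tool_pos: [547.5, 104.5, 152.2]
orientation: [[-0.907, -0.42, 0.001], [-0.42, 0.907, 0.0], [-0.001, -0.0, -1.0]]
ft_force: [1.8, 0.7, -4.8]
gripper_width: 17.5
```

```bash
python3 st.py
```

```text
t 36.55 tcp [547.5 104.5 152.2] yaw 24.85 axis [642.78 148.63] lugz 203.9 F [ 1.83  0.7  -4.78] M [ 0.04  0.13 -0.03] w 17.5 tilt [0.0006 0.    ]
TILT 2.75  lugz 198.86 collar axis [644.87 149.6 ] handle yaw 24.93
```

Request:
move_arm(commands=[[0.8,-1.7,0,1],[0.8,-1.6,0,1],[0.8,-1.6,0,1],[0,0,0,0],[0,0,0,0],[0,0,0,0],[0,0,0,0],[0,0,0,0],[0,0,0,0],[0,0,0,0]])

```text
clock: 37.43
tool_pos: [549.8, 99.4, 152.1]
orientation: [[-0.884, -0.467, 0.0], [-0.467, 0.884, -0.0], [-0.0, -0.0, -1.0]]
ft_force: [2.2, 1.6, -6.1]
gripper_width: 17.1
```

```bash
python3 st.py
```

```text
t 37.4333 tcp [549.76  99.42 152.08] yaw 27.86 axis [642.58 148.49] lugz 203.8 F [ 2.16  1.61 -6.15] M [0.17 0.11 0.08] w 17.1 tilt [ 0.0001 -0.0001]
TILT 2.79  lugz 198.68 collar axis [644.65 149.58] handle yaw 27.93
```

Request:
move_arm(commands=[[0.8,-1.6,0,1],[0.9,-1.6,0,1],[0,0,0,0],[0,0,0,0],[0,0,0,0],[0,0,0,0],[0,0,0,0],[0,0,0,0],[0,0,0,0],[0,0,0,0]])

```text
clock: 38.32
tool_pos: [551.4, 96.2, 152.0]
orientation: [[-0.867, -0.498, -0.0], [-0.498, 0.867, -0.0], [0.0, -0.0, -1.0]]
ft_force: [0.8, 0.5, -6.2]
gripper_width: 17.0
```

```bash
python3 st.py
```

```text
t 38.3167 tcp [551.37  96.16 152.03] yaw 29.86 axis [642.43 148.44] lugz 203.7 F [ 0.84  0.5  -6.24] M [-0.18  0.41  0.07] w 17.0 tilt [-0.0001 -0.0002]
TILT 2.81  lugz 198.58 collar axis [644.47 149.61] handle yaw 29.79
```

Testing for the pocket at 29.9° by lowering slightly.

Request:
move_arm(commands=[[0,0,-0.5,0],[0,0,-0.5,0],[0,0,-0.5,0],[0,0,0,0],[0,0,0,0],[0,0,0,0],[0,0,0,0],[0,0,0,0],[0,0,0,0],[0,0,0,0]])

```text
clock: 39.2
tool_pos: [551.6, 96.3, 150.6]
orientation: [[-0.867, -0.498, 0.0], [-0.498, 0.867, 0.0], [-0.0, -0.0, -1.0]]
ft_force: [1.2, 1.8, -2.5]
gripper_width: 17.2
```

```bash
python3 st.py
```

```text
t 39.2 tcp [551.55  96.27 150.62] yaw 29.86 axis [642.61 148.56] lugz 202.3 F [ 1.16  1.83 -2.54] M [0.21 0.   0.03] w 17.2 tilt [0.0003 0.0001]
TILT 2.46  lugz 197.81 collar axis [644.4  149.58] handle yaw 29.90
```

Request:
move_arm(commands=[[0.9,-1.6,0,1],[0.9,-1.5,0,1],[0,0,0,0],[0,0,0,0],[0,0,0,0],[0,0,0,0],[0,0,0,0],[0,0,0,0],[0,0,0,0],[0,0,0,0]])

```text
clock: 40.08
tool_pos: [553.0, 93.0, 150.4]
orientation: [[-0.849, -0.528, -0.0], [-0.528, 0.849, -0.0], [0.001, -0.0, -1.0]]
ft_force: [-2.8, -0.8, -6.2]
gripper_width: 17.0
```

```bash
python3 st.py
```

```text
t 40.0833 tcp [553.    92.97 150.41] yaw 31.86 axis [642.18 148.4 ] lugz 202.1 F [-2.8  -0.8  -6.24] M [-0.49  1.05  0.04] w 17.0 tilt [-0.0005 -0.0003]
TILT 2.74  lugz 197.08 collar axis [644.13 149.61] handle yaw 32.02
```

At 31.9° the spring load came back onto the handle and the lugs fell: the pocket. I'll lower to seat it.

Request:
move_arm(commands=[[0,0,-0.5,0],[0,0,-0.5,0],[0,0,-0.5,0],[0,0,-0.5,0],[0,0,0,0],[0,0,0,0],[0,0,0,0],[0,0,0,0],[0,0,0,0],[0,0,0,0]])

```text
clock: 40.97
tool_pos: [553.4, 93.1, 148.6]
orientation: [[-0.849, -0.528, 0.0], [-0.528, 0.849, 0.0], [-0.0, -0.0, -1.0]]
ft_force: [-3.4, -0.6, -1.8]
gripper_width: 16.8
```

```bash
python3 st.py
```

```text
t 40.9667 tcp [553.35  93.12 148.64] yaw 31.86 axis [642.53 148.55] lugz 200.3 F [-3.39 -0.64 -1.77] M [-0.22  0.63  0.01] w 16.8 tilt [0.0004 0.    ]
TILT 2.21  lugz 196.28 collar axis [644.1  149.53] handle yaw 32.28
```

Request:
move_arm(commands=[[0,0,-0.5,0],[0,0,-0.5,0],[0,0,-0.5,0],[0,0,-0.5,0],[0,0,0,0],[0,0,0,0],[0,0,0,0],[0,0,0,0],[0,0,0,0],[0,0,0,0]])

```text
clock: 41.85
tool_pos: [553.6, 93.3, 146.8]
orientation: [[-0.849, -0.528, 0.001], [-0.528, 0.849, 0.0], [-0.001, -0.0, -1.0]]
ft_force: [1.3, 1.5, 5.0]
gripper_width: 17.4
```

```bash
python3 st.py
```

```text
t 41.85 tcp [553.57  93.34 146.79] yaw 31.87 axis [642.74 148.78] lugz 198.5 F [1.34 1.47 4.99] M [ 0.72 -0.7  -0.  ] w 17.4 tilt [0.0009 0.0003]
TILT 1.37  lugz 195.97 collar axis [643.72 149.39] handle yaw 31.91
```

It holds against a 7 N downward pull, so the lugs bear on the pockets. I'll ease the handle down towards level.

Request:
move_arm(commands=[[0,0,-0.4,0],[0,0,-0.4,0],[0,0,-0.4,0],[0,0,0,0],[0,0,0,0],[0,0,0,0],[0,0,0,0],[0,0,0,0],[0,0,0,0],[0,0,0,0]])

```text
clock: 42.73
tool_pos: [553.7, 93.4, 145.6]
orientation: [[-0.849, -0.528, 0.001], [-0.528, 0.849, 0.0], [-0.001, -0.0, -1.0]]
ft_force: [3.8, 3.4, 5.6]
gripper_width: 17.5
```

```bash
python3 st.py
```

```text
t 42.7333 tcp [553.67  93.38 145.56] yaw 31.87 axis [642.84 148.82] lugz 197.3 F [3.83 3.45 5.65] M [ 0.95 -1.05  0.03] w 17.5 tilt [0.0011 0.0005]
TILT 0.82  lugz 195.77 collar axis [643.42 149.18] handle yaw 31.90
```

Request:
move_arm(commands=[[0.4,0.3,0,0],[0.2,0.2,-0.4,0],[0,0,-0.4,0],[0,0,0,0],[0,0,0,0],[0,0,0,0],[0,0,0,0],[0,0,0,0],[0,0,0,0],[0,0,0,0]])

```text
clock: 43.62
tool_pos: [553.8, 93.6, 144.5]
orientation: [[-0.849, -0.528, 0.0], [-0.528, 0.849, -0.0], [-0.0, -0.0, -1.0]]
ft_force: [1.7, 1.7, 3.9]
gripper_width: 17.5
```

```bash
python3 st.py
```

```text
t 43.6167 tcp [553.83  93.61 144.55] yaw 31.87 axis [643.01 149.04] lugz 196.2 F [1.69 1.73 3.9 ] M [ 0.7  -0.69 -0.04] w 17.5 tilt [ 0.     -0.0001]
TILT 0.31  lugz 195.68 collar axis [643.23 149.18] handle yaw 31.92
```

Nearly level (0.3°), lugs at 195.7, which is 2.9 mm below the height they rode at over the ledge. Unload the handle, then open gently.

Request:
move_arm(commands=[[0,0,0.4,0],[0,0,0.3,0],[0,0,0,0],[0,0,0,0],[0,0,0,0],[0,0,0,0],[0,0,0,0],[0,0,0,0],[0,0,0,0],[0,0,0,0]])

```text
clock: 44.5
tool_pos: [553.7, 93.5, 145.2]
orientation: [[-0.849, -0.528, -0.0], [-0.528, 0.849, -0.0], [0.0, -0.0, -1.0]]
ft_force: [-0.9, 1.2, 1.5]
gripper_width: 17.3
```

```bash
python3 st.py
```

```text
t 44.5 tcp [553.71  93.51 145.18] yaw 31.86 axis [642.89 148.93] lugz 196.9 F [-0.93  1.18  1.54] M [ 0.29 -0.09  0.07] w 17.3 tilt [-0.0002 -0.0002]
TILT 0.62  lugz 195.74 collar axis [643.33 149.21] handle yaw 31.78
```

Request:
move_arm(commands=[[0,0,0,0],[0,0,0,0],[0,0,0,0],[0,0,0,0],[0,0,0,0],[0,0,0,0],[0,0,0,0],[0,0,0,0],[0,0,0,0],[0,0,0,0]], claw=26)

```text
clock: 45.38
tool_pos: [553.8, 93.6, 145.3]
orientation: [[-0.849, -0.528, 0.0], [-0.528, 0.849, -0.0], [-0.0, -0.0, -1.0]]
ft_force: [0.2, 0.4, -0.2]
gripper_width: 26.1
```

```bash
python3 st.py; python3 -c "
from h import *
snap('scene','scene8');snap('wrist','w8')"; python3 ov.py scene8 643 148.5 118
```

```text
t 45.3833 tcp [553.84  93.59 145.26] yaw 31.86 axis [643.02 149.02] lugz 197.0 F [ 0.24  0.42 -0.21] M [ 0.05  0.04 -0.05] w 26.1 tilt [ 0.0001 -0.    ]
TILT -0.31  lugz 197.52 collar axis [642.8  148.88] handle yaw 31.33
```

View pics/ov_scene8.png

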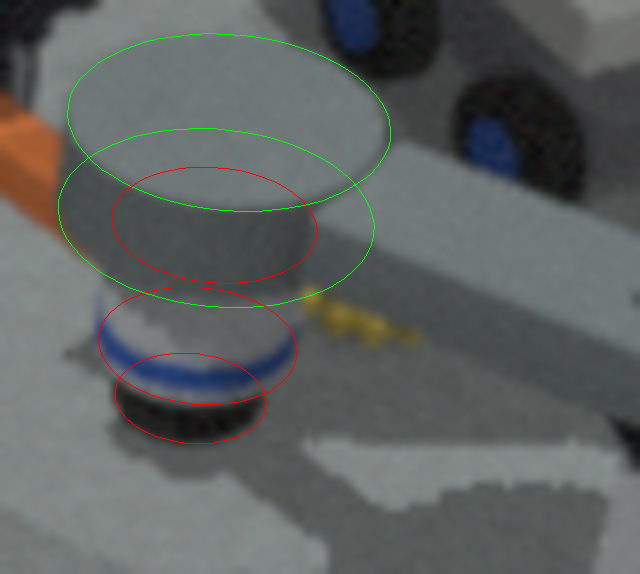

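View pics/w8.png

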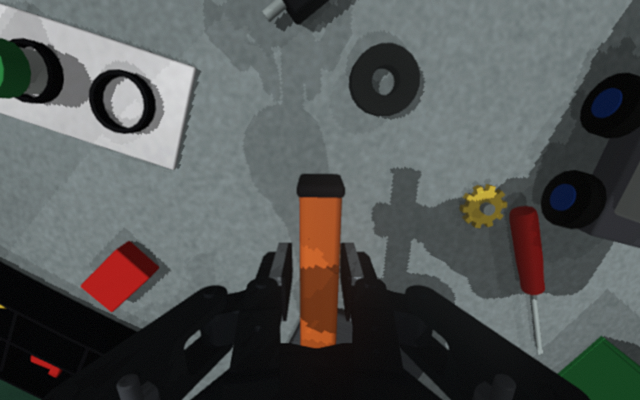

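Released: the handle floats between the open fingers (316 px), level, yaw 31.3°. Withdrawing upward, then away.

Request:
move_arm(commands=[[0,0,0,0],[0,0,0,0],[0,0,4,0],[0,0,8,0],[0,0,10,0],[0,0,10,0],[0,0,10,0],[0,0,10,0],[0,0,8,0],[0,0,0,0]], claw=60)

```text
clock: 46.37
tool_pos: [554.6, 93.8, 207.3]
orientation: [[-0.849, -0.528, 0.003], [-0.528, 0.849, 0.0], [-0.002, -0.001, -1.0]]
ft_force: [0.1, 1.0, -0.7]
gripper_width: 60.0
```

Request:
move_arm(commands=[[-5,-3,8,0],[-10,-6,10,0],[-12,-8,10,0],[-12,-8,10,0],[-12,-8,10,0],[-12,-8,10,0],[-12,-8,5,0],[-8,-5,0,0],[0,0,0,0],[0,0,0,0]])

```text
clock: 47.2
tool_pos: [470.7, 39.2, 268.1]
orientation: [[-0.85, -0.527, 0.0], [-0.527, 0.85, -0.001], [0.0, -0.001, -1.0]]
ft_force: [0.2, -0.1, 0.1]
gripper_width: 59.9
```

```bash
python3 - <<'E'
from h import *
o=readout.get_obs(); print(o['clock'],o['tool_pos'],o['ft_force'])
S=snap('scene','scene9');T=snap('top','top9');Wc=snap('wrist','w9')
for n,c in (('T',T),('W',Wc)):
    m=omask(c); W=cloud(c); k=(m>0)&(abs(W[...,2]-174)<12)&(np.hypot(W[...,0]-643,W[...,1]-148.5)<165); P=W[k]; 
    if len(P)<20: print(n,len(P)); continue
    P=P[abs(P[:,2]-np.median(P[:,2]))<6]
    d=np.hypot(*(P[:,:2]-[643,148.5]).T); s=np.linalg.lstsq(np.c_[d,np.ones(len(d))],P[:,2],rcond=None)[0]
    vx,vy,x0,y0=cv2.fitLine(P[:,:2].astype(np.float32),cv2.DIST_HUBER,0,.01,.01).ravel()
    print(n,len(P),'tilt',np.degrees(np.arctan(s[0])),'ztop',s@[105,1],'yaw',np.degrees(np.arctan(vy/vx)),d.min(),d.max())
E
python3 ov.py scene9 643 148.5 118
```

```text
47.2 [470.66500868  39.21535856 268.10833569] [ 0.20177417 -0.09182551  0.13097962]
T 0
W 1499 tilt 0.08677626841050748 ztop 173.40611879680134 yaw 30.867918 50.62363500033563 148.8004271965891
```

View pics/scene9.png

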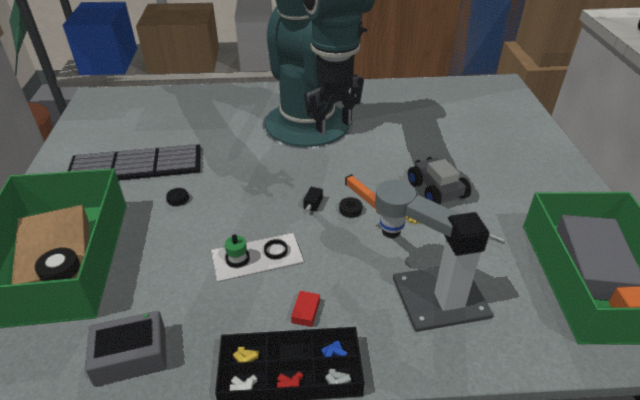

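View pics/w9.png

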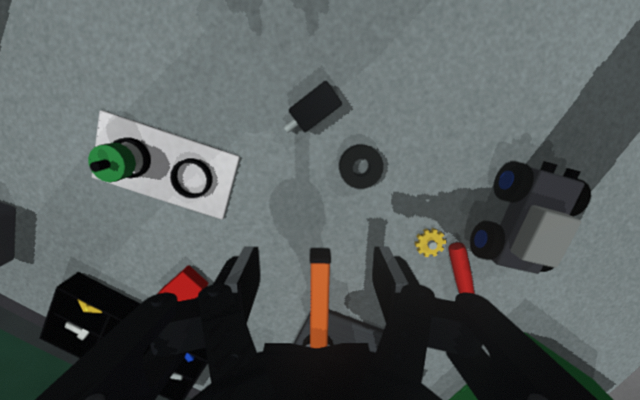

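View pics/ov_scene9.png

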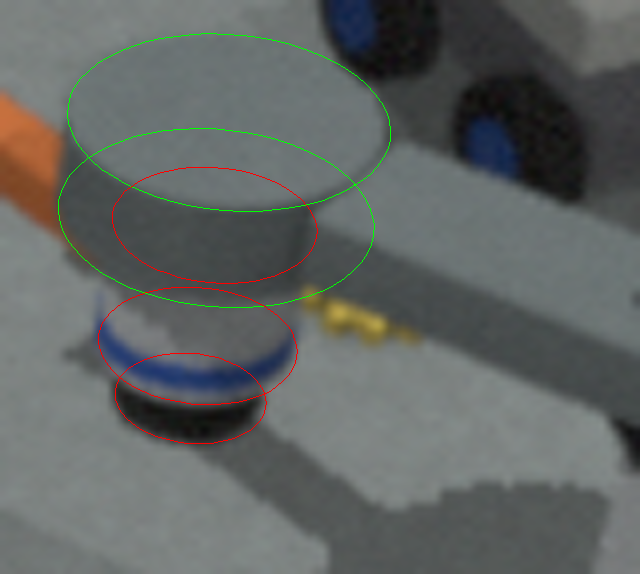

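The tool hangs level (0.1°, yaw ~31°). The rest ring is empty, and the pen tool, rover, gear and the other objects are where they were. The arm is clear, so I'm handing in.

```bash
python3 -c "
from workcell import workorder,readout
print(workorder.finish_job(), readout.get_obs()['clock'])"
```

```text
the job is handed in; nothing more can be done
the job is handed in; nothing more can be done
```

The suction tool is hanging locked and level in the mount, and I handed the job in at about 47 s with the gripper open and well clear. I lifted it from the rest, found the notches by feel at a tool yaw of about -25°, and pushed up past the spring plate. I then swung the handle anticlockwise until the lugs dropped into the pockets at about +32°, seated it and let go.

- **Lock:** before release the seated tool held against a downward pull of about 7 N. I did not turn it to feel the pocket walls or the end stop.
- **Final pose:** the last wrist view gave 0.1° of tilt and a yaw of about 31°. The bystander objects looked unmoved in the pictures; I did not measure them.
- **Forces:** the readings taken after each move never exceeded about 10 N in total. The force between readings was not seen.

Three things did not go to plan or did not agree:
- **Slip in the grip:** the tool tilted in the fingers by up to 2.9° while I pressed up, because the load sits 105 mm from the grip. I held it by pressing the collar sideways against the bore with 4–7 N, then eased it level again before opening.
- **Pressing on after first contact:** I ran one more upward step after contact already read about 6 N. That was when the slip began.
- **Heights:** the socket's underside came out at about 191.4 mm from the cameras but 193.6 mm by touch. The lugs' final height measured 194.4 mm after release and 195.7 mm before. Both are below the roughly 198.6 mm at which they rode over the ledge.

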